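Hook the parts basket out of the ultrasonic cleaner

ROBOT

A 6-joint arm with a two-finger parallel gripper is mounted at the origin on the work surface. World frame = base frame: x ahead of the robot, y to its left, z up, the work surface at z = 0. Lengths are in m, angles in rad, forces in N, time in s.
With the tool pointing down it reaches from about 0.375 to 0.9 m from the base axis. Payload 3.1 kg.
Tool frame: the origin (TCP) lies between the finger pads; the fingertips stand 19 mm ahead of it and the grasp point (between the pads) is the TCP; z points along the fingers, y is the direction in which the jaws open and shut (so a half turn about z gives the same grasp; the last joint's range is limited). The gripper opens to 85 mm and grips with 20 to 120 N. Pads are 22 mm wide; open, the fingers measure 114 mm over their backs; the gripper's body (76 mm by 85 mm) begins 54 mm behind the grasp point. The pads swing forward as they close: fully open they stand 13 mm farther back than shut.
Start: joints at [0.956, 0.527, 1.433, -0, 1.181, -0.178], TCP at [0.264, 0.566, 0.25] pointing down, gripper open.
Joint ranges: [-3.08, 3.08], [-0.75, 2.2], [0.22, 2.44], [-1.43, 4.57], [0, 2.65], [-2.85, 2.85]. Speed limits (rad/s): [2.79, 2.79, 3.14, 3.14, 3.14, 3.14].

INTERFACE

Orientations are given as a unit quaternion [x, y, z, w].
In Python, from station import manip, optics, job gives the robot as it stands.
- The arm moves only by the shell command python3 -m inch 'ROWS' [OPENING] [FORCE]. ROWS is JSON, one flat list of numbers, 4 for each row, row after row: the shift along the world's x, y, z in cm, then the turn about the world's z in rad. A call has 1 to 20 rows; each row shifts and turns the commanded pose from where the row before left it; what a row does not reach is not made up. A row lasts 1/8 s, in which the tool goes at most 62.5 mm and 10.7 degrees, less where a joint would pass 70% of its speed; a pose out of reach is approached as far as the arm can. A call with a gripper value outside its range is refused whole. OPENING is the opening in per cent of the stroke, from 0 (shut) to 100 (fully open), set as the call begins (- or left out, the last holds). The fingers move at their own pace and stop on an object; FORCE is the grip in N (left out, the last holds). Time passes only in rows, so rows that do not move let the fingers close. It gives the time, the measured TCP pose, the force and the opening at its end, in the units of the state.
- manip.sense(): the state, without advancing time (a new reading comes with each control period).
- optics.snapshot(name): name is "side" or "top" or "wrist"; returns (picture, depth): 420x560x3 uint8, red, green, blue; 420x560 float32, m along the optical axis (not along the pixel's ray), 0 where there is no reading.
- optics.camera_model(name): a dict with "mtx" (3x3 intrinsics, pixels), "camera_from_world" (4x4, takes a point from world to camera coordinates); the wrist camera has in their place "tool_from_camera" (4x4, takes a point from camera to tool coordinates, whose origin is the TCP and whose axes are the flange's). Camera axes: x right, y up, looking along -z (the intrinsics and any distortion apply to the point x, -y, -z); pixel columns grow to the right and rows downward; lengths in m; the calibration is good to about 2 mm. The wrist camera is an equidistant fisheye: a pixel r from the principal point sees the ray r / f radians off the axis. A picture is of the moment at which its call begins: read the wrist's pose just before it. camera_model takes no time and is no camera call.
- job.sign_off(): hands the job in, once; it reports no verdict.
The state is a dict: "t": time; "q": joint angles; "qd": joint speeds; "tau": joint torques, N m; "tcp_pos": TCP position; "tool_rot": TCP orientation; "force": force on the tool from outside, world axes, zero at the start; "ft_torque": the same for the moment, N m; "finger_gap": opening from 0.0 (shut) to 1.0 (fully open).
Only numpy, scipy, OpenCV 4.12 (cv2) and the standard library are available. Lean on these libraries where they do the work, as an engineer would, in place of code of your own. Each camera call takes 0.05 s, during which the arm holds its last target.

TASK

Take the hook rod from its stand and, with the hook only, lift the basket of cleaned fittings by its orange swinging handle out of the narrow ultrasonic tank, keeping the basket level, and set it gently on the middle of the draining stage. Feel your way in the tank rather than forcing anything, touch the basket with nothing but the hook, unhook it, hang the rod back in the stand's fork, and leave everything else where it is.

Things in the scene. Friction and masses are not known exactly. Their poses are not given: they have to be found in the camera images.
- tank: Fixed bench-top ultrasonic cleaner, drained: white housing 210 (x) by 156 mm (y), 190 mm high. Origin: on the table under the centre of housing and tank; z up. On each end wall inside (x = +-72 mm) a bracket sticks 16 mm inwards, its top 73 mm above the table: the basket hangs on these by its ears. Tank floor 35 mm above the table.
- tank_mouth (a point): Centre of the tank's open mouth, level with the steel rim (190 mm above the table), axes as the tank. The tank is narrow: inside 144 mm along x and 92 mm along y, straight upright walls from the rim to its floor.
- basket: Loose steel basket of fittings, 0.28 to 0.40 kg. Body 100 (x) by 58 (y) by 36 mm high, closed by a wire lid whose top is 40 mm above the underside; at each end an ear 50 mm wide sticks out to x = +-64 mm. Origin: centre of its underside, z up. At the start it hangs in the tank by its ears, axes parallel to the tank's, underside 47 mm above the table.
- handle_pivot (a point): Middle of the handle's pivot axis (along basket x), 34 mm above the basket's underside; fixed to the basket, not to the handle. Handle: orange 5 mm wire bail; crossbar along x, 64 mm long, centre line 50 mm from the axis. It starts anywhere from 0.82 rad towards +y to 0.82 rad towards -y (stops at 0.86). THE LEAN IS NOT REPORTED: look or feel with the hook. Stiff: see rod_handle.
- rod: Loose hook rod, 0.13 kg, 165 mm. Origin: bottom of the hook, on the rod's axis; z up along it. Double hook in its y-z plane, 5 mm wire: cross piece with top face at z = 5 mm, reaching 17.5 mm either way along y, ends turned up to z = 15.5 mm; between the 7 mm round shank (y = 0) and each tip (12.5 to 17.5 mm) a gap of 9 mm. Neck: 9 mm square, z = 71 to 100 mm.
- rod_handle (a point): Middle of the rod's blue square handle (18 x 18 mm, z = 105 to 165 mm on the rod), to grip from above across x or y; 135 mm above the rod's origin. Black collar 26 x 26 mm below it, z = 100 to 105 mm. The basket's handle has stiff pivots: about 1 N at its crossbar swings it, it stays where left; a basket lifted by a leaning handle hangs tilted, so bring it upright first.
- stand: Fixed rod stand: grey foot 110 x 90 mm, post on its -x side, on top a level fork of two prongs along x, open towards +x. Origin: on the table under the seat; z up. At the start the rod hangs at the seat: axis over the origin, axes parallel to the stand's, rod origin 18 mm above the table.
- fork_seat (a point): Seat of the fork, 118 mm above the table, where the underside of the rod's collar rests; axes as the stand. Slot 14 mm wide along y, flared at its mouth; prongs reach to x = 46 mm. A ridge 4 mm high in front (x = 21 to 25 mm) and one 6 mm high behind keep the collar in: lift the rod 8 mm or more, then draw it out along +x; return it the same way.
- stage: Fixed draining stage: level aluminium plate 170 (x) by 130 mm (y) with black strips, clamped on a short retort stand (12 mm rod at x = -102 mm, its top 190 mm above the table; grey foot). Origin: on the table under the plate's centre; z up. The plate's top is clamped anywhere from 45 to 145 mm above the table; THE HEIGHT IS NOT REPORTED: look, or lower until the basket is felt to stand.
- amber_bottle: Bystander: amber bottle, 76 mm dia, 150 mm high; origin centre of its underside.
- clear_bottle: Bystander: clear bottle with red cap, 72 mm dia, 145 mm high; origin centre of its underside.
- beaker: Bystander: glass beaker, 66 mm dia, 85 mm high; origin centre of its underside.
- vial_rack: Bystander: white vial rack 60 x 120 mm, 52 mm high with its vials; origin centre of its underside.
- column_box: Bystander: grey column box 50 x 210 x 36 mm; origin centre of its underside.
- wash_bottle: Bystander: white wash bottle with a red spout, 60 mm dia, 160 mm high; origin centre of its underside.
- glove_box: Bystander: blue glove box 115 x 230 x 70 mm; origin centre of its underside.
Not all that is in view belongs to the job. What is meant by the rod is not red, and is the smaller of those in its own colour.

How it is judged:
By the outcome, as a careful person would: the job done as asked, in the order asked, and still so for the second after the job is handed in, with the robot touching nothing.
It also fails if it takes over 72 s, if anything falls off the work surface, if the arm or the gripper's body presses on something with over 40 N, if the wrist force passes 120 N, or if a joint passes its speed limit or range.

## Working session

There is one attempt and no reset: what is moved stays moved. The work goes in short steps, Python scripts to look and compute and a shell command to move; the robot and the scene stay as the last step left them, time stands still between calls to the robot, and variables do not carry over. Pictures are saved under pics/ and viewed, and the job is handed in when it is done.

```bash
ls; mkdir -p pics; python3 - <<'E'
from station import manip, optics, job
import cv2, numpy as np
s=manip.sense(); print({k:np.round(v,3).tolist() for k,v in s.items()})
for n in ("side","top","wrist"):
    p,d=optics.snapshot(n); np.savez(f"pics/{n}0.npz",p=p,d=d); cv2.imwrite(f"pics/{n}0.png",p[:,:,::-1])
    m=optics.camera_model(n); print(n,{k:np.round(v,4).tolist() if not isinstance(v,str) else v for k,v in m.items()})
E
```

```text
pics
{'t': 0.0, 'q': [0.955, 0.528, 1.434, -0.0, 1.181, -0.178], 'qd': [0.0, 0.001, -0.0, 0.001, -0.001, 0.0], 'tau': [-0.001, -44.235, -17.802, -0.0, 0.009, 0.0], 'tcp_pos': [0.264, 0.566, 0.249], 'tool_rot': [0.217, 0.976, -0.001, -0.0], 'force': [-0.077, -0.451, 0.223], 'ft_torque': [-0.053, 0.038, -0.013], 'finger_gap': 0.997}
side {'mtx': [[490.0721, 0.0, 278.9282], [0.0, 490.0721, 206.8809], [0.0, 0.0, 1.0]], 'camera_from_world': [[0.7413, -0.6712, 0.0019, -0.4485], [0.4753, 0.527, 0.7045, -0.3517], [-0.4738, -0.5213, 0.7097, -1.2188], [0.0, 0.0, 0.0, 1.0]]}
top {'mtx': [[466.6289, 0.0, 275.7715], [0.0, 466.6289, 209.9206], [0.0, 0.0, 1.0]], 'camera_from_world': [[-0.0298, -0.9995, -0.0045, -0.0135], [0.9923, -0.0301, 0.1204, -0.59], [-0.1205, -0.0009, 0.9927, -1.2381], [0.0, 0.0, 0.0, 1.0]]}
wrist {'mtx': [[325.1923, 0.0, 279.608], [0.0, 325.1923, 217.057], [0.0, 0.0, 1.0]], 'tool_from_camera': [[-0.0002, 0.9586, 0.2847, 0.0723], [1.0, 0.0001, 0.0004, -0.0008], [0.0004, 0.2847, -0.9586, -0.1242], [0.0, 0.0, 0.0, 1.0]]}
```

View pics/side0.png

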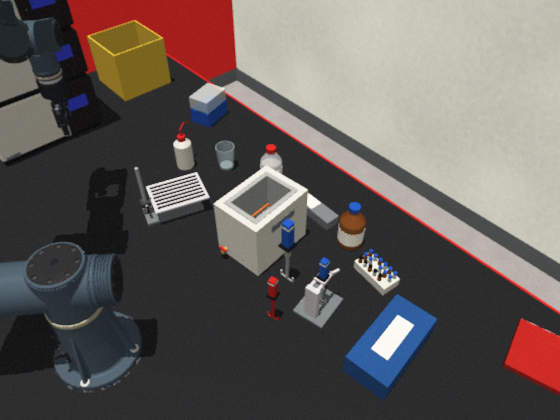

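View pics/top0.png

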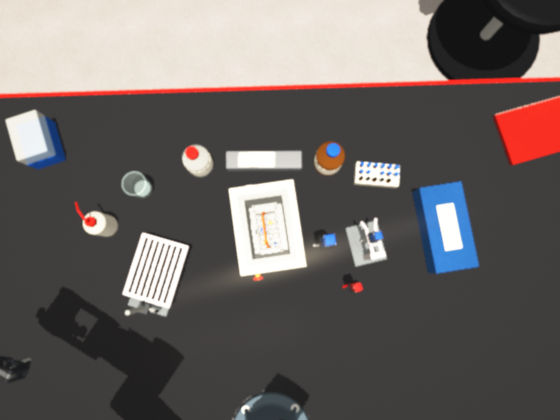

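View pics/wrist0.png

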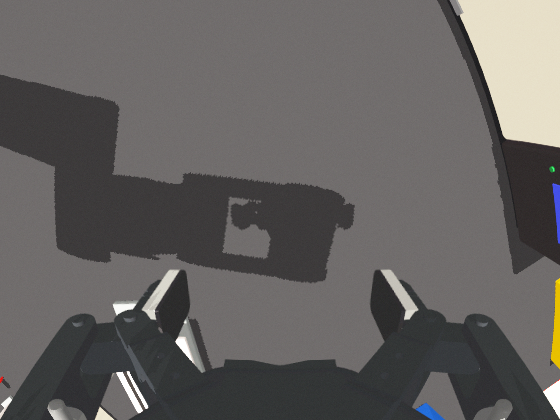

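The side picture shows three candidate rods: a blue-handled one by the tank at (288,235), a blue one in the stand's fork at (324,268) and a red one at (272,288). I'll enlarge them and measure.

```bash
cat > h.py <<'E'
import numpy as np, cv2
from station import optics
def load(n,k=0):
    z=np.load(f"pics/{n}{k}.npz"); return z['p'],z['d']
def cloud(n,d):
    m=optics.camera_model(n); K=np.array(m['mtx']); T=np.linalg.inv(np.array(m['camera_from_world']))
    v,u=np.mgrid[0:d.shape[0],0:d.shape[1]]
    X=np.stack([(u-K[0,2])/K[0,0]*d,-(v-K[1,2])/K[1,1]*d,-d],-1)
    return X@T[:3,:3].T+T[:3,3]
def proj(n,P):
    m=optics.camera_model(n); K=np.array(m['mtx']); C=np.array(m['camera_from_world'])
    q=np.atleast_2d(P)@C[:3,:3].T+C[:3,3]
    return np.stack([K[0,0]*q[:,0]/-q[:,2]+K[0,2], K[1,1]*-q[:,1]/-q[:,2]+K[1,2]],-1)
def ray(n,u,v,z):
    m=optics.camera_model(n); K=np.array(m['mtx']); T=np.linalg.inv(np.array(m['camera_from_world']))
    d=T[:3,:3]@np.array([(u-K[0,2])/K[0,0],-(v-K[1,2])/K[1,1],-1]); o=T[:3,3]
    return o+d*(z-o[2])/d[2]
def tri(a,uva,b,uvb):
    M=[];r=[]
    P=[]
    for n,(u,v) in ((a,uva),(b,uvb)):
        o=ray(n,u,v,0.3); e=ray(n,u,v,0.0)-o; e/=np.linalg.norm(e); A=np.eye(3)-np.outer(e,e); M.append(A); r.append(A@o)
    x=np.linalg.solve(sum(M),sum(r)); return x
E
python3 - <<'E'
from h import *
p,d=load('side'); q,e=load('top')
a=cv2.resize(p[200:330,200:400],None,fx=4,fy=4,interpolation=cv2.INTER_CUBIC)
cv2.imwrite('pics/cs.png',a[:,:,::-1])
b=cv2.resize(q[170:300,220:400],None,fx=4.4,fy=4.4,interpolation=cv2.INTER_CUBIC)
cv2.imwrite('pics/ct.png',b[:,:,::-1])
c=cv2.resize(q[220:330,110:210],None,fx=5,fy=5,interpolation=cv2.INTER_CUBIC)
cv2.imwrite('pics/cst.png',c[:,:,::-1])
for n,dd,pts in (('side',d,[(288,226),(324,263),(272,282),(190,185)]),('top',e,[(331,239),(377,236),(357,287),(157,270),(263,275),(235,235),(300,230)])):
    X=cloud(n,dd)
    for u,v in pts: print(n,u,v,X[v,u].round(4))
E
```

```text
side 288 226 [ 0.4853 -0.1647  0.2286]
side 324 263 [ 0.4977 -0.2798  0.1809]
side 272 282 [ 0.3757 -0.2283  0.1638]
side 190 185 [0.4829 0.2858 0.0581]
top 331 239 [ 0.495  -0.1562  0.2272]
top 377 236 [ 0.5015 -0.2724  0.1792]
top 357 287 [ 0.3815 -0.2205  0.1661]
top 157 270 [0.4363 0.2883 0.054 ]
top 263 275 [ 0.4138  0.0095 -0.0026]
top 235 235 [0.5136 0.0678 0.1867]
top 300 230 [ 0.521  -0.0879  0.1852]
```

View pics/cs.png

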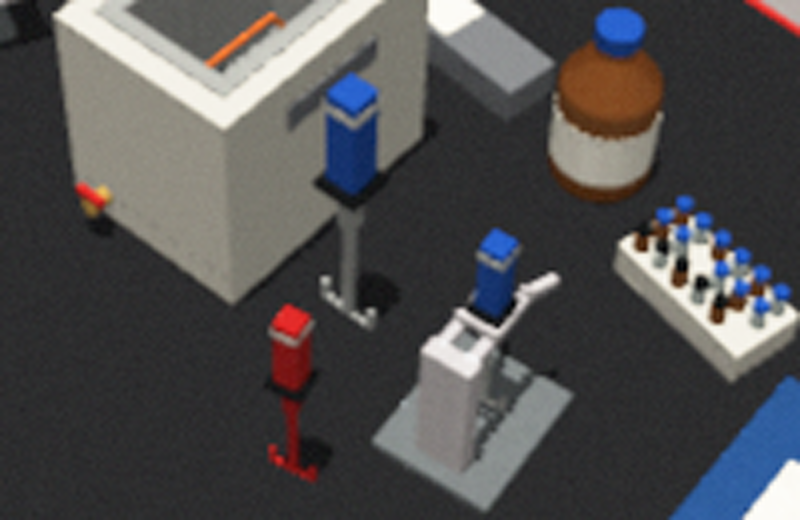

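View pics/ct.png

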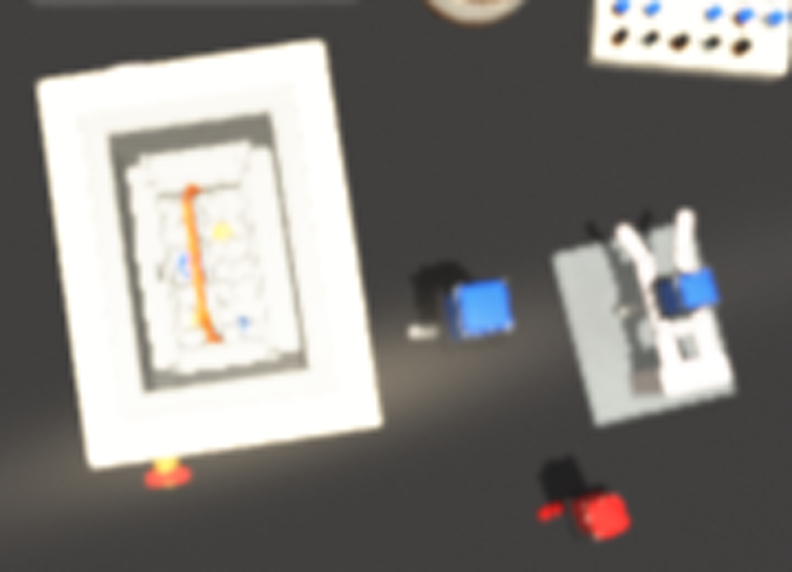

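View pics/cst.png

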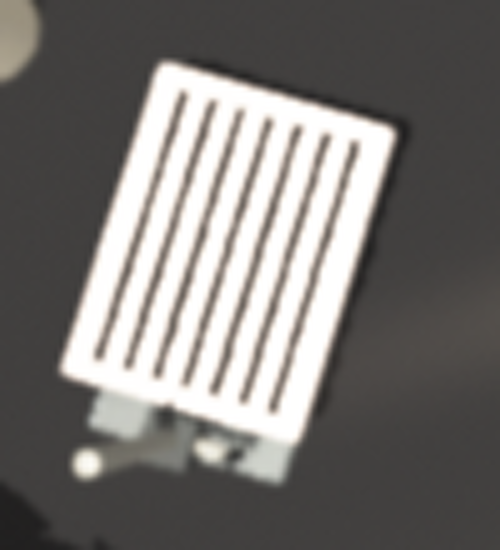

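Three candidates: the blue rod at side (288,235), whose top is at z=0.228 so it is 45 mm too tall; the red rod at (272,288); and the blue rod in the fork at (324,263). The one in the fork fits: it is not red, it is the smaller blue one, and its top is at about 0.18 m (expected 0.183). The crop confirms this. Next I'll fit the poses.

```bash
cat > fit.py <<'E'
from h import *
q,e=load('top'); p,d=load('side'); X=cloud('top',e); XS=cloud('side',d)
def rect(mask,z,n='top'):
    cs,_=cv2.findContours(mask.astype(np.uint8),cv2.RETR_EXTERNAL,cv2.CHAIN_APPROX_NONE)
    c=max(cs,key=cv2.contourArea)[:,0]
    P=np.array([ray(n,u,v,z)[:2] for u,v in c])
    r=cv2.minAreaRect((P*1000).astype(np.float32)); return r,c
V,U=np.mgrid[0:420,0:560]
def win(u0,u1,v0,v1): return (U>u0)&(U<u1)&(V>v0)&(V<v1)
br=q.min(2)>150
m=br&win(220,315,170,285)&(X[...,2]>0.15); print('tank outer',rect(m,0.19)[0], np.median(X[m][:,2]))
# inner hole
cs,h=cv2.findContours(m.astype(np.uint8),cv2.RETR_CCOMP,cv2.CHAIN_APPROX_NONE)
hole=max([c for c,hh in zip(cs,h[0]) if hh[3]>=0],key=cv2.contourArea)[:,0]
P=np.array([ray('top',u,v,0.19)[:2] for u,v in hole]); print('hole',cv2.minAreaRect((P*1000).astype(np.float32)))
m=win(115,195,225,312)&(q.min(2)>170)&(X[...,2]>0.03)
m=cv2.morphologyEx(m.astype(np.uint8),cv2.MORPH_CLOSE,np.ones((5,5)))
zs=X[...,2][m>0]; print('stage z top',np.percentile(zs,[5,25,50,75,95]))
ms=(win(145,212,172,215))&(p.min(2)>150); zz=XS[...,2][ms]; print('stage z side',np.percentile(zz,[5,25,50,75,95]))
for z in (0.05,0.055,0.06): print(z,rect(m,z)[0])
ms=cv2.morphologyEx(((win(140,215,165,225))&(p.min(2)>120)).astype(np.uint8),cv2.MORPH_CLOSE,np.ones((5,5)))
for z in (0.05,0.055,0.06): print('side',z,rect(ms,z,'side')[0])
hsv=cv2.cvtColor(q,cv2.COLOR_RGB2HSV); 
b=win(365,390,225,250)&(hsv[...,0]>100)&(hsv[...,0]<130)&(hsv[...,1]>120)
mt=b&(np.abs(X[...,2]-.181)<.012)
r,c=rect(mt,0.183); print('rod top',r,X[mt].mean(0), mt.sum(), U[mt].mean(),V[mt].mean())
hs=cv2.cvtColor(p,cv2.COLOR_RGB2HSV)
b=win(310,340,255,285)&(hs[...,0]>100)&(hs[...,0]<130)&(hs[...,1]>120)&(hs[...,2]>60)
print('side rod cloud',XS[b].mean(0), XS[b&(XS[...,2]>.175)].mean(0))
# foot of stand
mf=win(340,392,215,270)&(X[...,2]<0.02)&(X[...,2]>0.003); print('foot',mf.sum(),X[mf].mean(0),rect(mf,0.008)[0])
E
python3 fit.py
```

```text
tank outer ((532.0103759765625, -7.967201232910156), (209.93014526367188, 156.09994506835938), 6.581933975219727) 0.19020891941673446
hole ((530.5823364257812, -8.550151824951172), (145.21084594726562, 93.22354125976562), 6.5420637130737305)
stage z top [0.05324182 0.0557814  0.05751652 0.05920943 0.06162036]
stage z side [0.05310945 0.05569967 0.05739108 0.05907017 0.06140809]
0.05 ((428.8257751464844, 297.3858642578125), (131.32798767089844, 190.5839080810547), 72.1529541015625)
0.055 ((428.8541259765625, 296.06695556640625), (130.80270385742188, 189.82162475585938), 72.1529541015625)
0.06 ((428.88250732421875, 294.7480163574219), (130.27737426757812, 189.05926513671875), 72.1529541015625)
side 0.05 ((420.3814392089844, 286.7842712402344), (164.8018798828125, 202.37396240234375), 72.24400329589844)
side 0.055 ((418.0391845703125, 281.90570068359375), (164.02713012695312, 201.4226531982422), 72.24401092529297)
side 0.06 ((415.6969909667969, 277.02703857421875), (163.25244140625, 200.47132873535156), 72.2439956665039)
rod top ((502.6040344238281, -273.2930603027344), (15.42388916015625, 19.32199478149414), 19.921138763427734) [ 0.50283944 -0.27370845  0.18234708] 53 377.79245283018867 235.33962264150944
side rod cloud [ 0.4972559  -0.27998751  0.16208656] [ 0.4785826  -0.2948439   0.21983472]
foot 1047 [ 0.49189397 -0.26703067  0.00875621] ((492.67071533203125, -271.7418212890625), (122.11074829101562, 91.89676666259766), 15.7172269821167)
```

```bash
cat > lean.py <<'E'
from h import *
import sys
q,e=load('top'); p,d=load('side'); X=cloud('top',e); XS=cloud('side',d)
c=np.array([.5313,-.0082]); yaw=.1145; ex=np.array([np.cos(yaw),np.sin(yaw)]); ey=np.array([-ex[1],ex[0]])
V,U=np.mgrid[0:420,0:560]
def org(im,u0,u1,v0,v1):
    h=cv2.cvtColor(im,cv2.COLOR_RGB2HSV); return (U>u0)&(U<u1)&(V>v0)&(V<v1)&(h[...,0]<18)&(h[...,1]>150)&(h[...,2]>120)
m=org(q,245,290,195,262); print('top px',m.sum(),U[m].min(),U[m].max(),V[m].min(),V[m].max())
L=X[m]; l=np.stack([(L[:,:2]-c)@ex,(L[:,:2]-c)@ey,L[:,2]],1); print('local depth median',np.median(l,0).round(4), np.percentile(l[:,0],[2,98]))
# by ray: for each lean predict bar pixel column
for a in np.arange(-.85,.86,.1):
    P=c+ey*.05*np.sin(a); z=.081+.05*np.cos(a)
    print(round(a,2),proj('top',[*P,z]).round(1),proj('side',[*P,z]).round(1))
s=org(p,235,280,195,225); print('side px',s.sum(),U[s].min(),U[s].max(),V[s].min(),V[s].max())
L=XS[s]; print(np.median(np.stack([(L[:,:2]-c)@ex,(L[:,:2]-c)@ey,L[:,2]],1),0))
for vv in range(V[m].min(),V[m].max()+1,4): print(vv,U[m&(V==vv)].mean().round(1),end='; ')
a=cv2.resize(q[190:270,235:300],None,fx=9,fy=7,interpolation=cv2.INTER_NEAREST); cv2.imwrite('pics/bar.png',a[:,:,::-1])
b=cv2.resize(p[165:265,210:315],None,fx=6,fy=6,interpolation=cv2.INTER_CUBIC); cv2.imwrite('pics/bars.png',b[:,:,::-1])
E
python3 lean.py
```

```text
top px 25 262 268 213 246
local depth median [0.005  0.0072 0.1308] [-0.04159651  0.0437215 ]
-0.85 [[281.9 227. ]] [[271.5 221.5]]
-0.75 [[280.5 227.1]] [[270.6 220. ]]
-0.65 [[279.  227.2]] [[269.5 218.6]]
-0.55 [[277.4 227.3]] [[268.4 217.2]]
-0.45 [[275.7 227.5]] [[267.3 215.8]]
-0.35 [[273.9 227.7]] [[266.  214.5]]
-0.25 [[272.  227.9]] [[264.8 213.4]]
-0.15 [[270.1 228.1]] [[263.5 212.3]]
-0.05 [[268.1 228.4]] [[262.1 211.3]]
0.05 [[266.1 228.7]] [[260.8 210.5]]
0.15 [[264.2 229. ]] [[259.5 209.8]]
0.25 [[262.3 229.3]] [[258.3 209.2]]
0.35 [[260.4 229.6]] [[257.  208.8]]
0.45 [[258.6 230. ]] [[255.9 208.5]]
0.55 [[257.  230.3]] [[254.8 208.3]]
0.65 [[255.4 230.6]] [[253.8 208.3]]
0.75 [[254.  230.9]] [[252.8 208.5]]
0.85 [[252.7 231.2]] [[252.  208.8]]
side px 43 252 270 203 215
[0.01632703 0.00787926 0.13118942]
213 263.5; 217 nan; 221 263.0; 225 264.0; 229 264.0; 233 265.0; 237 nan; 241 nan; 245 267.0; lean.py:16: RuntimeWarning: Mean of empty slice.
  for vv in range(V[m].min(),V[m].max()+1,4): print(vv,U[m&(V==vv)].mean().round(1),end='; ')
  ret = ret.dtype.type(ret / rcount)
```

View pics/bars.png

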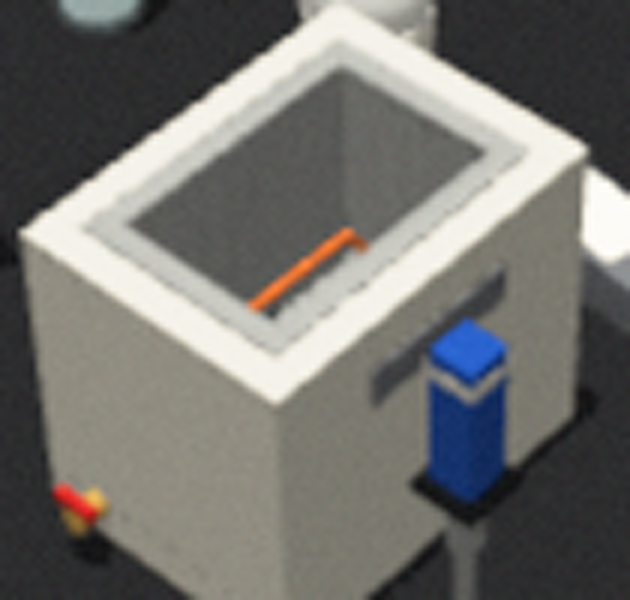

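The top picture shows the orange bar at about (265,230). It leans slightly towards +y: bar centre at local y≈+8 mm, z=0.131, so about 0.16 rad. Now I'll move above the stand and look with the wrist camera.

```bash
python3 -m inch '[0,0,3,0, 1.6,-5.6,0.5,0.048, 1.6,-5.6,0.5,0.048, 1.6,-5.6,0.5,0.048, 1.6,-5.6,0.5,0.048, 1.6,-5.6,0.5,0.048, 1.6,-5.6,0.5,0.048, 1.6,-5.6,0.5,0.048, 1.6,-5.6,0.5,0.048, 1.6,-5.6,0.5,0.048, 1.6,-5.6,0.5,0.048, 1.6,-5.6,0.5,0.048, 1.6,-5.6,0.5,0.048, 1.6,-5.6,0.5,0.048, 1.6,-5.6,0.5,0.048, 1.5,-5.5,0,0.048, 0,0,0,0]' 60 100
cat > snap.py <<'E'
import sys; from h import *; from station import manip
k=sys.argv[1]
for n in sys.argv[2:]:
    s=manip.sense(); p,d=optics.snapshot(n)
    np.savez(f"pics/{n}{k}.npz",p=p,d=d,pos=s['tcp_pos'],rot=s['tool_rot']); cv2.imwrite(f"pics/{n}{k}.png",p[:,:,::-1])
print(np.round(s['tcp_pos'],4),np.round(s['tool_rot'],4),s['t'],np.round(s['q'],2))
E
python3 snap.py 1 wrist
```

```text
t: 2.28
tcp_pos: [0.5039, -0.2767, 0.3494]
tool_rot: [-0.139, 0.99, -0.0, 0.0]
force: [0.0, 0.9, -0.1]
finger_gap: 0.6
[ 0.5039 -0.2767  0.3494] [-1.390e-01  9.903e-01 -5.000e-04  0.000e+00] 2.275 [-0.7   0.36  1.43 -0.    1.35 -2.55]
```

View pics/wrist1.png

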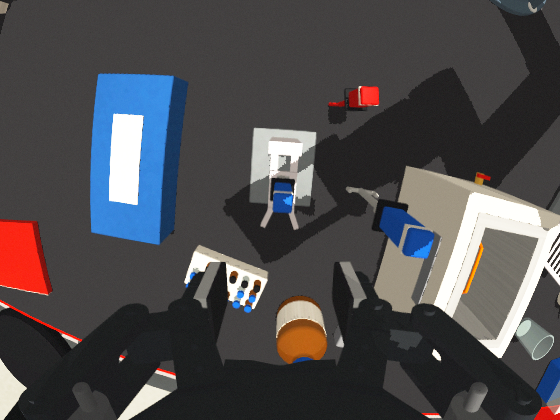

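```bash
cat >> h.py <<'E'
from scipy.spatial.transform import Rotation as R
def wload(k):
    z=np.load(f"pics/wrist{k}.npz"); return z['p'],z['d'],z['pos'],z['rot']
def wrays(u,v,pos,rot):
    m=optics.camera_model('wrist'); K=np.array(m['mtx']); T=np.array(m['tool_from_camera'])
    a=(np.asarray(u,float)-K[0,2])/K[0,0]; b=(np.asarray(v,float)-K[1,2])/K[1,1]; th=np.hypot(a,b); s=np.where(th>0,np.sin(th)/np.maximum(th,1e-9),1)
    c=np.stack([a*s,-b*s,-np.cos(th)],-1); Rm=R.from_quat(rot).as_matrix()
    o=np.asarray(pos)+Rm@T[:3,3]; return o,c@(Rm@T[:3,:3]).T
def wz(u,v,z,pos,rot):
    o,d=wrays(u,v,pos,rot); return o+d*((z-o[2])/d[...,2])[...,None]
def wcloud(d,pos,rot):
    V,U=np.mgrid[0:d.shape[0],0:d.shape[1]]; m=optics.camera_model('wrist'); K=np.array(m['mtx'])
    th=np.hypot((U-K[0,2])/K[0,0],(V-K[1,2])/K[1,1]); o,r=wrays(U,V,pos,rot)
    return o+r*(d/np.maximum(np.cos(th),.05))[...,None]
def wproj(P,pos,rot):
    m=optics.camera_model('wrist'); K=np.array(m['mtx']); T=np.array(m['tool_from_camera']); Rm=R.from_quat(rot).as_matrix()
    c=((np.atleast_2d(P)-pos)@Rm-T[:3,3])@T[:3,:3]; x,y,z=c[:,0],-c[:,1],-c[:,2]; rr=np.hypot(x,y); th=np.arctan2(rr,z)
    return np.stack([K[0,0]*th*x/rr+K[0,2],K[1,1]*th*y/rr+K[1,2]],-1)
E
python3 - <<'E'
from h import *
p,d,pos,rot=wload(1); W=wcloud(d,pos,rot); V,U=np.mgrid[0:420,0:560]
hsv=cv2.cvtColor(p,cv2.COLOR_RGB2HSV)
w=(U>240)&(U<325)&(V>120)&(V<235)
blue=w&(hsv[...,0]>100)&(hsv[...,0]<130)&(hsv[...,1]>120)
top=blue&(W[...,2]>.178)
print('z',np.percentile(W[...,2][blue],[5,50,95]))
def rc(m,z):
    cs,_=cv2.findContours(m.astype(np.uint8),0,cv2.CHAIN_APPROX_NONE); c=max(cs,key=cv2.contourArea)[:,0]
    P=wz(c[:,0],c[:,1],z,pos,rot)[:,:2]; return cv2.minAreaRect((P*1000).astype(np.float32)),c
print('rod top',top.sum(),rc(top,.183)[0],W[top].mean(0))
foot=w&(W[...,2]<.02)&(W[...,2]>.004); r,c=rc(foot,.009); print('foot',r)
pr=w&(W[...,2]>.112)&(W[...,2]<.128)&(p.min(2)>110); print('prong/post z',pr.sum(),rc(pr,.118)[0])
P=W[pr]; print('extent',P.min(0),P.max(0))
# foot edges: points by image line fit
hull=cv2.convexHull(c)[:,0]; P=wz(hull[:,0],hull[:,1],.009,pos,rot)
for a,b in zip(P,np.roll(P,-1,0)):
    L=np.linalg.norm(b-a)
    if L>.015: print((a*1000).round(1)[:2],(b*1000).round(1)[:2],round(L*1000,1),np.degrees(np.arctan2(*(b-a)[1::-1])).round(1))
a=cv2.resize(p[115:245,230:340],None,fx=5,fy=4.6,interpolation=cv2.INTER_CUBIC); cv2.imwrite('pics/w1c.png',a[:,:,::-1])
E
```

```text
z [0.12852423 0.18294529 0.18449265]
rod top 372 ((503.3226623535156, -275.4905090332031), (18.49095344543457, 17.83740234375), 11.417444229125977) [ 0.5028781  -0.27560892  0.18406837]
foot ((494.0773010253906, -277.41461181640625), (110.67818450927734, 90.70642852783203), 11.719993591308594)
prong/post z 1171 ((499.83477783203125, -275.7318420410156), (99.16300201416016, 42.79524612426758), 11.97009563446045)
extent [ 0.44805158 -0.30350931  0.11213642] [ 0.55218528 -0.24472316  0.12668864]
[ 447.9 -327.2] [ 436.5 -271.7] 56.7 101.5
[ 436.5 -271.7] [ 432.6 -253.6] 18.5 102.3
[ 432.9 -244.6] [ 472.3 -235.6] 40.5 12.8
[ 472.3 -235.6] [ 530.6 -223.7] 59.5 11.5
[ 540.8 -231.4] [ 554.3 -295.1] 65.1 -78.0
[ 546.6 -312.5] [ 513.2 -319.8] 34.2 -167.6
[ 513.2 -319.8] [ 452.1 -331.9] 62.3 -168.8
```

View pics/w1c.png

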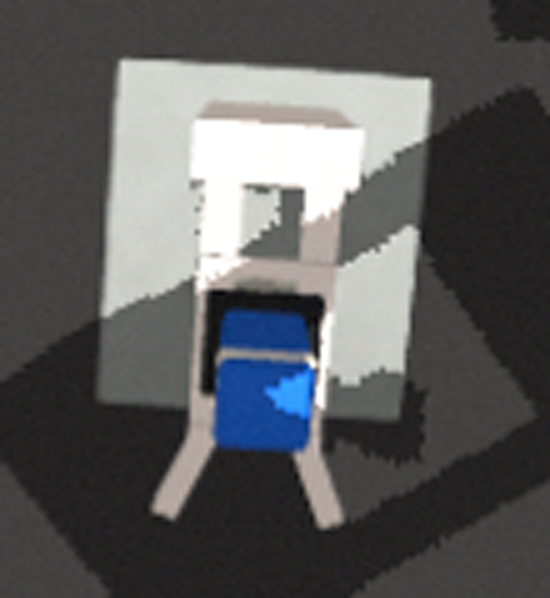

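The stand yaw is 0.206 rad; foot 110.7×90.7 mm and rod top 18×18 mm match the description. The seat and rod axis are at (0.5032, −0.2755). Now the grasp.

```bash
python3 -m inch '[-0.07,0.12,-4,-0.037, 0,0,-4,-0.036, 0,0,-4,0, 0,0,-4,0, 0,0,-2.5,0, 0,0,-0.9,0, 0,0,0,0]' 60 100
python3 - <<'E'
from station import manip
s=manip.sense(); print(s['tcp_pos'],s['tool_rot'])
E
```

```text
t: 3.2
tcp_pos: [0.5026, -0.2705, 0.1564]
tool_rot: [-0.105, 0.994, 0.0, -0.0]
force: [0.4, -0.0, -0.3]
finger_gap: 0.598
[ 0.50257345 -0.27052405  0.15643739] [-1.05333335e-01  9.94436886e-01  3.29942643e-04 -2.45618590e-04]
```

```bash
python3 -m inch '[0.05,-0.5,-0.2,0, 0,0,0,0, 0,0,0,0]' - -
python3 snap.py 2 wrist
```

```text
t: 3.58
tcp_pos: [0.5034, -0.2768, 0.155]
tool_rot: [-0.105, 0.994, -0.0, 0.0]
force: [0.1, 0.2, 1.1]
finger_gap: 0.6
[ 0.5034 -0.2768  0.155 ] [-1.047e-01  9.945e-01 -4.000e-04  4.000e-04] 3.575 [-0.7   0.59  1.65  0.    0.91 -2.48]
```

View pics/wrist2.png

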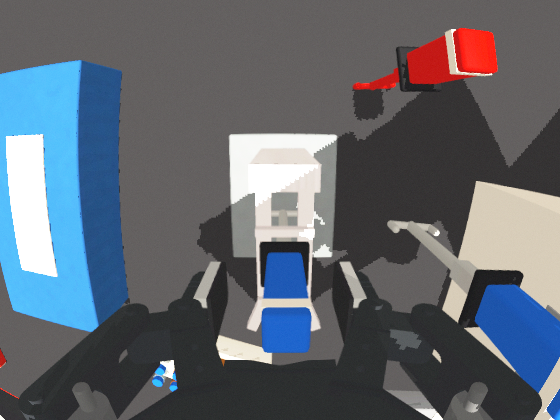

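```bash
python3 -m inch '[0,0.14,0,0, 0,0,0,0, 0,0,0,0]' - -
python3 -m inch '[0,0,0,0, 0,0,0,0, 0,0,0,0, 0,0,0,0, 0,0,0,0, 0,0,0,0]' 0 100
python3 snap.py 3 wrist
```

```text
t: 4.0
tcp_pos: [0.5032, -0.275, 0.1543]
tool_rot: [-0.105, 0.994, 0.0, -0.0]
force: [0.0, 0.8, -0.2]
finger_gap: 0.602
t: 4.75
tcp_pos: [0.5032, -0.2751, 0.1544]
tool_rot: [-0.105, 0.994, -0.0, 0.0]
force: [-0.5, 0.4, 2.0]
finger_gap: 0.197
[ 0.5032 -0.2751  0.1544] [-1.049e-01  9.945e-01 -1.000e-04  1.000e-04] 4.75 [-0.7   0.59  1.65  0.    0.9  -2.48]
```

View pics/wrist3.png

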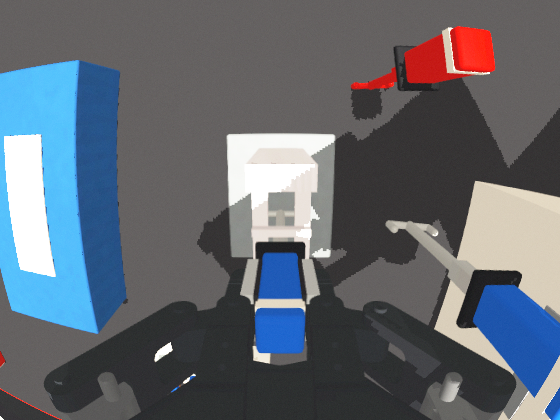

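The grip is good: opening 0.197 ≈ 17 mm, and the rod stands straight between the pads. Next: lift 14 mm, draw out along the stand's +x, then raise.

```bash
python3 -m inch '[0,0,0.5,0, 0,0,0.5,0, 0,0,0.4,0, 0,0,0,0]' 
python3 -m inch '[0.98,0.2,0,0, 1.96,0.41,0,0, 1.96,0.41,0,0, 1.96,0.41,0,0, 1.47,0.31,0,0, 0,0,0,0]'
python3 snap.py 4 wrist
```

```text
t: 5.3
tcp_pos: [0.5033, -0.2752, 0.1687]
tool_rot: [-0.105, 0.994, -0.0, 0.0]
force: [-0.2, -0.3, -1.4]
finger_gap: 0.193
t: 6.05
tcp_pos: [0.5875, -0.2573, 0.168]
tool_rot: [-0.106, 0.994, -0.0, 0.0]
force: [-0.6, 0.7, -2.1]
finger_gap: 0.198
[ 0.5875 -0.2573  0.168 ] [-1.056e-01  9.944e-01 -1.000e-04  1.000e-04] 6.05 [-0.59  0.64  1.46 -0.    1.03 -2.37]
```

View pics/wrist4.png

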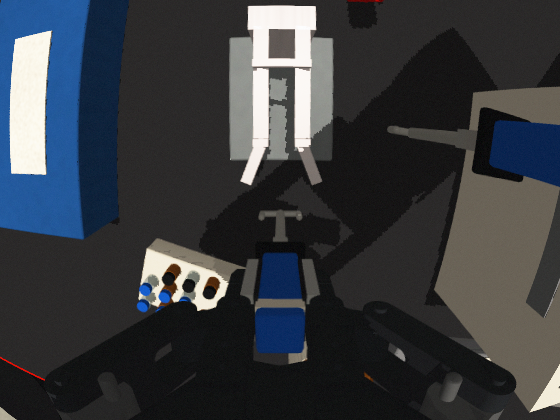

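```bash
python3 -m inch '[0,0,3,0, 0,0,5.5,0, 0,0,5.5,0, 0,0,5.5,0, 0.3,2.5,3.7,-0.011, 0.6,5,0,-0.02, 0.6,5,0,-0.02, 0.6,5,0,-0.02, 0.6,5,0,-0.02, 0.3,3.0,0,0, 0,0,0,0, 0,0,0,0]'
python3 snap.py 5 wrist
```

```text
t: 7.6
tcp_pos: [0.6159, -0.0035, 0.4001]
tool_rot: [-0.059, 0.998, -0.0, -0.0]
force: [-0.0, 0.4, -1.6]
finger_gap: 0.198
[ 0.6159 -0.0035  0.4001] [-5.930e-02  9.982e-01 -4.000e-04 -5.000e-04] 7.6 [-0.19  0.39  1.25 -0.    1.5  -1.88]
```

View pics/wrist5.png

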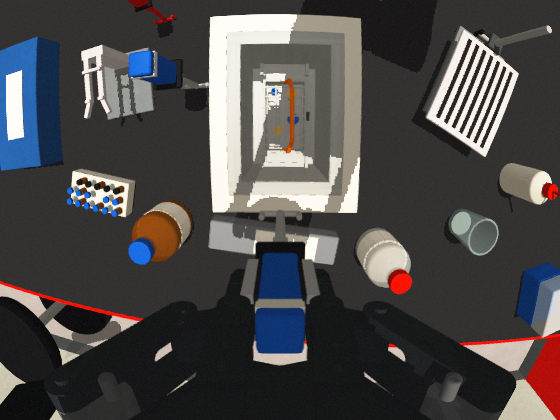

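```bash
cat > m5.py <<'E'
from h import *
import sys
k=sys.argv[1] if len(sys.argv)>1 else 5
p,d,pos,rot=wload(k); W=wcloud(d,pos,rot); V,U=np.mgrid[0:420,0:560]; hsv=cv2.cvtColor(p,cv2.COLOR_RGB2HSV)
def rc(m,z):
    cs,_=cv2.findContours(m.astype(np.uint8),0,cv2.CHAIN_APPROX_NONE); c=max(cs,key=cv2.contourArea)[:,0]
    P=wz(c[:,0],c[:,1],z,pos,rot)[:,:2]; return cv2.minAreaRect((P*1000).astype(np.float32))
rim=(np.abs(W[...,2]-.19)<.006)&(U>190)&(U<380)&(V<225)&(np.abs(W[...,0]-.53)<.14)
print('tank outer',rc(rim,.19))
cs,h=cv2.findContours(rim.astype(np.uint8),cv2.RETR_CCOMP,cv2.CHAIN_APPROX_NONE)
hole=max([c for c,hh in zip(cs,h[0]) if hh[3]>=0],key=cv2.contourArea)[:,0]
P=wz(hole[:,0],hole[:,1],.19,pos,rot)[:,:2]; rr=cv2.minAreaRect((P*1000).astype(np.float32)); print('hole',rr)
c=np.array([.5313,-.0082]); yaw=.1145; ex=np.array([np.cos(yaw),np.sin(yaw)]); ey=np.array([-ex[1],ex[0]])
loc=np.stack([(W[...,:2]-c)@ex,(W[...,:2]-c)@ey,W[...,2]],-1)
m=(hsv[...,0]<18)&(hsv[...,1]>140)&(hsv[...,2]>100)&(np.abs(loc[...,0])<.07)&(np.abs(loc[...,1])<.045)
hi=m&(loc[...,2]>.11)
print('bar',hi.sum(),'px',U[hi].min(),U[hi].max(),V[hi].min(),V[hi].max(),np.median(loc[hi],0).round(4),np.percentile(loc[hi][:,0],[3,97]).round(4))
# ray approach: bar pixel centre, intersect at heights
u,v=U[hi].mean(),V[hi].mean()
for a in (0,.1,.15,.2,.25,.3):
    X=wz(u,v,.081+.05*np.cos(a),pos,rot); print(a,'ray y',((X[:2]-c)@ey).round(4),'expect',round(.05*np.sin(a),4))
# basket: white lid / ears around z .07-.09
b=(loc[...,2]>.06)&(loc[...,2]<.10)&(np.abs(loc[...,0])<.07)&(np.abs(loc[...,1])<.044)
print('basket',b.sum(),np.percentile(loc[b][:,0],[1,99]).round(4),np.percentile(loc[b][:,1],[1,99]).round(4),np.median(loc[b],0))
st=(np.abs(W[...,2]-.0575)<.012)&(U>420)&(V<170); 
st=cv2.morphologyEx(st.astype(np.uint8),cv2.MORPH_OPEN,np.ones((7,7))); print('stage z',np.median(W[...,2][st>0]),rc(cv2.morphologyEx(st,cv2.MORPH_CLOSE,np.ones((9,9))),.0575))
g=cv2.resize(p[10:220,200:370],None,fx=3.5,fy=2.85,interpolation=cv2.INTER_CUBIC); cv2.imwrite(f'pics/w{k}c.png',g[:,:,::-1])
E
python3 m5.py
```

```text
tank outer ((531.2156982421875, -9.003303527832031), (210.96205139160156, 157.00897216796875), 6.670768737792969)
hole ((531.1665649414062, -9.180988311767578), (143.77786254882812, 92.71424865722656), 6.810091972351074)
bar 305 px 87 559 78 414 [0.0064 0.0071 0.1326] [-0.0417  0.0449]
0 ray y 0.0128 expect 0.0
0.1 ray y 0.0128 expect 0.005
0.15 ray y 0.0128 expect 0.0075
0.2 ray y 0.0128 expect 0.0099
0.25 ray y 0.0128 expect 0.0124
0.3 ray y 0.0129 expect 0.0148
basket 2918 [-0.0688  0.0696] [-0.0316  0.0311] [ 0.00048624 -0.00078287  0.0798941 ]
stage z 0.0579788424455146 ((422.78863525390625, 295.09832763671875), (132.16542053222656, 203.26876831054688), 72.20793914794922)
```

```bash
python3 - <<'E'
from h import *
p,d,pos,rot=wload(5); W=wcloud(d,pos,rot)
V,U=np.mgrid[0:420,0:560]
t=np.array(pos); hk=(U>250)&(U<310)&(V>200)&(V<240)&(np.abs(W[...,2]-.27)<.02); print(hk.sum(),W[hk].min(0) if hk.any() else 0,W[hk].max(0) if hk.any() else 0)
P=W[hk]; print('hook local to tcp',np.median(P-t,0))
g=cv2.resize(p[190:270,230:330],None,fx=7,fy=7,interpolation=cv2.INTER_CUBIC); cv2.imwrite('pics/hk.png',g[:,:,::-1])
E
```

```text
313 [ 0.61213174 -0.02158235  0.26596997] [0.62029454 0.01301143 0.28979976]
hook local to tcp [-0.00074616 -0.00092963 -0.1301198 ]
```

View pics/w5c.png

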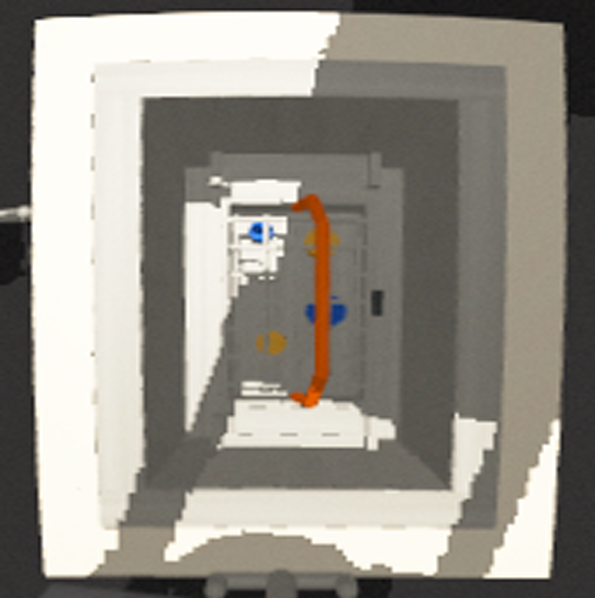

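View pics/hk.png

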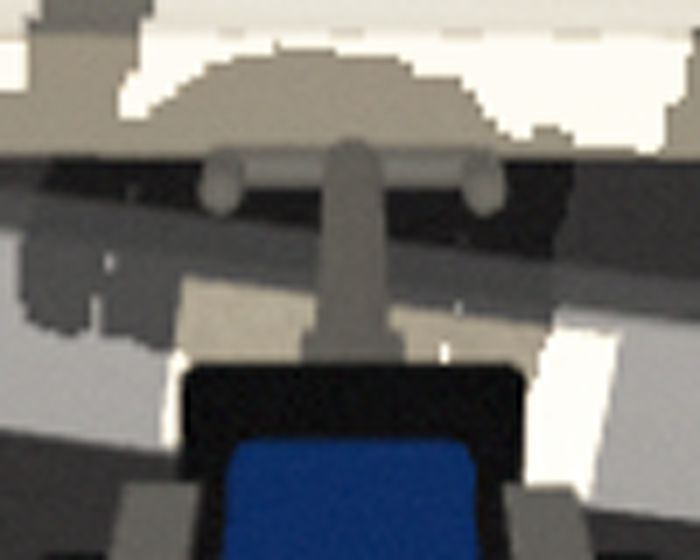

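```bash
cat > bar.py <<'E'
from h import *
import sys
c=np.array([.5312,-.0087]); yaw=.116; ex=np.array([np.cos(yaw),np.sin(yaw)]); ey=np.array([-ex[1],ex[0]])
def L(P): P=np.atleast_2d(P); return np.stack([(P[:,:2]-c)@ex,(P[:,:2]-c)@ey,P[:,2]],1)
p,d,pos,rot=wload(5); V,U=np.mgrid[0:420,0:560]; hsv=cv2.cvtColor(p,cv2.COLOR_RGB2HSV)
m=(hsv[...,0]<18)&(hsv[...,1]>140)&(hsv[...,2]>100)&(U>280)&(U<300)&(V>70)&(V<165)
print(U[m].min(),U[m].max(),V[m].min(),V[m].max())
for v in range(V[m].min(),V[m].max()+1,8):
    r=m&(V==v); print(v,U[r].min(),U[r].max(), L(wz(np.array([U[r].mean()]),np.array([v]),.13,pos,rot)).round(4)[0])
q,e=load('top'); h=cv2.cvtColor(q,cv2.COLOR_RGB2HSV)
t=(h[...,0]<18)&(h[...,1]>90)&(h[...,2]>120)&(U>250)&(U<285)&(V>205)&(V<255)
print('top',V[t].min(),V[t].max())
for v in (V[t].min(),230,V[t].max()):
    r=t&(V==v); print(L(ray('top',U[r].mean(),v,.13)).round(4))
print('rod hook want', )
E
python3 bar.py
```

```text
283 294 78 152
78 288 289 [-0.0435  0.0045  0.13  ]
86 289 293 [-0.0337  0.0075  0.13  ]
94 290 294 [-0.0239  0.0087  0.13  ]
102 290 293 [-0.0141  0.0082  0.13  ]
110 290 293 [-0.0044  0.0082  0.13  ]
118 290 293 [0.0053 0.0083 0.13  ]
126 290 293 [0.015  0.0083 0.13  ]
134 290 293 [0.0247 0.0084 0.13  ]
142 289 293 [0.0345 0.0079 0.13  ]
150 284 290 [0.0442 0.0031 0.13  ]
top 212 247
[[0.0432 0.0048 0.13  ]]
[[-0.0024  0.0075  0.13  ]]
[[-0.0459  0.005   0.13  ]]
rod hook want
```

The bar is centred in x (|x|<1 mm), at local y=+8 mm, i.e. leaning about 0.16 rad to +y. I'll enter on its −y side: shank at local y=−16.

```bash
python3 -m inch '[-4.1,-1,0,0, -4.1,-1.04,0,0, 0,0,-4,0, 0,0,-1.5,0, 0,0,0,0, 0,0,0,0]'
python3 - <<'E'
from station import manip
s=manip.sense(); print(s['tcp_pos'],s['tool_rot'],s['force'])
E
```

```text
t: 8.4
tcp_pos: [0.5356, -0.0236, 0.3462]
tool_rot: [-0.059, 0.998, -0.0, 0.001]
force: [0.3, 0.2, -1.2]
finger_gap: 0.2
[ 0.53558865 -0.02358673  0.34617939] [-5.94269162e-02  9.98232201e-01 -3.22861517e-04  8.99949819e-04] [ 0.31586946  0.20498458 -1.21061733]
```

```bash
python3 -m inch '[-0.1,0,-1.5,0, 0,0,-2,0, 0,0,-2,0, 0,0,-1.5,0, 0,0,-1.2,0, 0,0,0,0]'
python3 -m inch '[0,0,-1,0, 0,0,-0.8,0, 0,0,-0.6,0, 0,0,0,0, 0,0,0,0]'
python3 snap.py 6 wrist
```

```text
t: 9.15
tcp_pos: [0.533, -0.0229, 0.2624]
tool_rot: [-0.06, 0.998, 0.0, -0.001]
force: [0.6, 0.3, -1.3]
finger_gap: 0.197
t: 9.78
tcp_pos: [0.5337, -0.0231, 0.2395]
tool_rot: [-0.06, 0.998, -0.0, 0.0]
force: [0.5, -0.6, -1.3]
finger_gap: 0.195
[ 0.5337 -0.0231  0.2395] [-5.960e-02  9.982e-01 -1.000e-04  2.000e-04] 9.775 [-0.25  0.42  1.67  0.    1.05 -1.94]
```

View pics/wrist6.png

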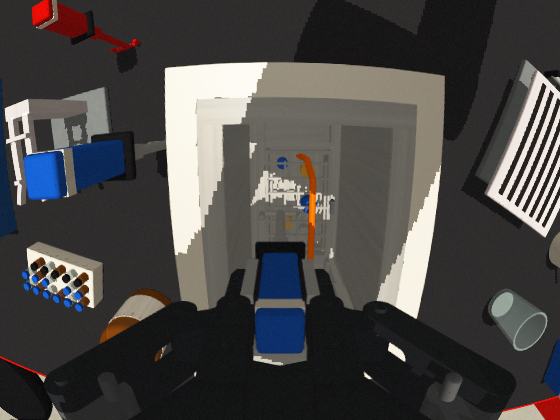

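```bash
python3 -m inch '[-0.06,0.5,0,0, -0.06,0.5,0,0, -0.06,0.52,0,0, 0,0,0,0, 0,0,0,0]'
python3 -m inch '[0,0,0.5,0, 0,0,0.5,0, 0,0,0.3,0, 0,0,0,0, 0,0,0,0]'
python3 snap.py 7 wrist side
```

```text
t: 10.45
tcp_pos: [0.5317, -0.0078, 0.2394]
tool_rot: [-0.06, 0.998, -0.0, 0.0]
force: [1.2, 0.1, -0.8]
finger_gap: 0.199
t: 11.08
tcp_pos: [0.5316, -0.0079, 0.2523]
tool_rot: [-0.06, 0.998, 0.0, -0.0]
force: [-0.0, -0.6, -0.6]
finger_gap: 0.2
[ 0.5315 -0.0079  0.2522] [-5.960e-02  9.982e-01  0.000e+00 -2.000e-04] 11.125 [-0.23  0.4   1.66 -0.    1.08 -1.92]
```

View pics/wrist7.png

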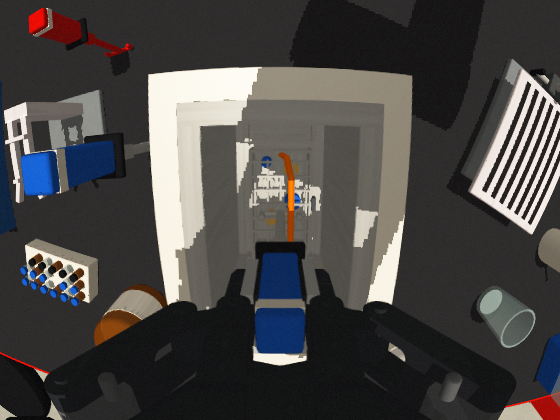

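```bash
cat > bar2.py <<'E'
from h import *
import sys
c=np.array([.5312,-.0087]); yaw=.116; ex=np.array([np.cos(yaw),np.sin(yaw)]); ey=np.array([-ex[1],ex[0]])
def L(P): P=np.atleast_2d(P); return np.stack([(P[:,:2]-c)@ex,(P[:,:2]-c)@ey,P[:,2]],1)
k=sys.argv[1]; z=float(sys.argv[2]) if len(sys.argv)>2 else .131
p,d,pos,rot=wload(k); W=wcloud(d,pos,rot); V,U=np.mgrid[0:420,0:560]; hsv=cv2.cvtColor(p,cv2.COLOR_RGB2HSV)
m=(hsv[...,0]<18)&(hsv[...,1]>140)&(hsv[...,2]>90)&(U>230)&(U<340)&(V>130)&(V<300)
print(U[m].min(),U[m].max(),V[m].min(),V[m].max())
for v in range(V[m].min(),V[m].max()+1,8):
    r=m&(V==v)
    if r.any(): print(v,U[r].min(),U[r].max(), L(wz(np.array([U[r].mean()]),np.array([v]),z,pos,rot)).round(4)[0], np.median(W[r][:,2]).round(4))
print('shank local',L(np.array(pos)+[-.0005,-.0007,-.1364]).round(4))
E
python3 bar2.py 7; python3 bar2.py 6
```

```text
278 294 152 241
152 281 282 [-0.0505  0.0012  0.131 ] 0.0926
160 284 290 [-0.0444  0.0054  0.131 ] 0.1165
168 285 292 [-0.0383  0.0066  0.131 ] 0.1247
176 287 293 [-0.0321  0.0078  0.131 ] 0.1323
184 288 293 [-0.0259  0.0082  0.131 ] 0.1329
192 288 293 [-0.0196  0.0083  0.131 ] 0.1331
200 288 293 [-0.0133  0.0083  0.131 ] 0.1333
208 288 293 [-0.0068  0.0084  0.131 ] 0.1329
216 287 293 [-0.0003  0.0081  0.131 ] 0.1334
224 287 293 [0.0063 0.0082 0.131 ] 0.1334
232 287 293 [0.013  0.0083 0.131 ] 0.1326
240 288 293 [0.0198 0.0088 0.131 ] 0.1328
shank local [[-1.000e-04  1.000e-04  1.159e-01]]
296 316 153 261
153 299 300 [-0.0507 -0.0014  0.131 ] 0.0906
161 304 310 [-0.0449  0.0041  0.131 ] 0.1166
169 306 313 [-0.0391  0.006   0.131 ] 0.1234
177 308 315 [-0.0333  0.0076  0.131 ] 0.1316
185 309 315 [-0.0273  0.0081  0.131 ] 0.1327
193 309 315 [-0.0214  0.0082  0.131 ] 0.1334
201 309 315 [-0.0153  0.0084  0.131 ] 0.1335
209 309 314 [-0.0092  0.0082  0.131 ] 0.1331
217 308 314 [-0.003  0.008  0.131] 0.1329
225 308 314 [0.0033 0.0082 0.131 ] 0.1327
233 308 314 [0.0097 0.0084 0.131 ] 0.1327
241 308 314 [0.0162 0.0087 0.131 ] 0.1336
249 307 313 [0.0228 0.0081 0.131 ] 0.1333
257 307 313 [0.0296 0.0084 0.131 ] 0.133
shank local [[ 0.0002 -0.0153  0.1031]]
```

The bar sits mid-gap (8.1 mm from the shank). Raise 3 mm, push it to −y with the tip, then look.

```bash
python3 -m inch '[0,0,0.3,0, 0.03,-0.25,0,0, 0.03,-0.25,0,0, 0.03,-0.25,0,0, 0.03,-0.25,0,0, 0,0,0,0, 0,0,0,0]'
python3 snap.py 8 wrist; python3 bar2.py 8
```

```text
t: 12.05
tcp_pos: [0.5329, -0.0181, 0.2553]
tool_rot: [-0.06, 0.998, -0.0, -0.0]
force: [0.6, -0.9, -1.7]
finger_gap: 0.196
[ 0.5329 -0.0181  0.2553] [-5.960e-02  9.982e-01 -2.000e-04 -0.000e+00] 12.05 [-0.24  0.4   1.66 -0.    1.09 -1.93]
289 296 152 241
152 291 293 [-0.0502 -0.0011  0.131 ] 0.0966
160 290 296 [-0.044  -0.0003  0.131 ] 0.118
168 290 296 [-0.0378 -0.0002  0.131 ] 0.1256
176 290 296 [-0.0316 -0.0002  0.131 ] 0.1327
184 290 296 [-2.53e-02 -1.00e-04  1.31e-01] 0.1337
192 290 296 [-0.0189 -0.      0.131 ] 0.1333
200 290 296 [-1.25e-02  1.00e-04  1.31e-01] 0.1338
208 290 296 [-0.006   0.0002  0.131 ] 0.1338
216 290 295 [ 6.00e-04 -1.00e-04  1.31e-01] 0.1337
224 290 295 [ 0.0073 -0.      0.131 ] 0.1345
232 290 295 [1.41e-02 1.00e-04 1.31e-01] 0.134
240 290 295 [0.021  0.0002 0.131 ] 0.1336
shank local [[-0.     -0.0102  0.1189]]
```

View pics/wrist8.png

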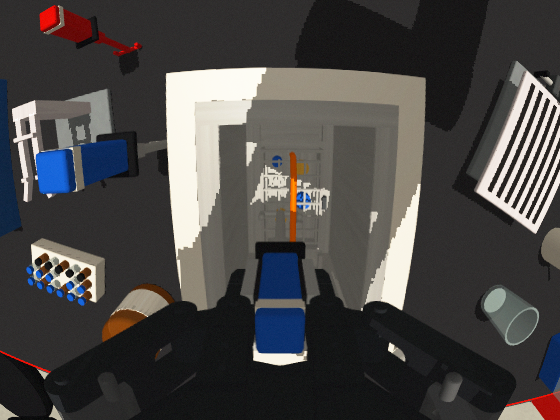

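```bash
python3 - <<'E'
from h import *
c=np.array([.5312,-.0087]); yaw=.116; ex=np.array([np.cos(yaw),np.sin(yaw)]); ey=np.array([-ex[1],ex[0]])
for k in (7,8):
    p,d,pos,rot=wload(k); W=wcloud(d,pos,rot)
    l=np.stack([(W[...,:2]-c)@ex,(W[...,:2]-c)@ey,W[...,2]],-1)
    b=(l[...,2]>.079)&(l[...,2]<.095)&(l[...,0]>-.052)&(l[...,0]<-.0)&(np.abs(l[...,1])<.042)
    print(k,b.sum(),np.percentile(l[b][:,1],[0.5,2,50,98,99.5]).round(4),np.percentile(l[b][:,0],[.5,2,98]).round(4))
    e=(l[...,2]>.07)&(l[...,2]<.079)&(l[...,0]>-.066)&(l[...,0]<-.052)&(np.abs(l[...,1])<.042); print(' ear',e.sum(),np.percentile(l[e][:,1],[1,50,99]).round(4))
E
```

```text
7 1453 [-0.0287 -0.0281 -0.0006  0.0295  0.0317] [-0.0515 -0.0505 -0.0015]
 ear 748 [-0.0285  0.0001  0.0278]
8 1375 [-0.0286 -0.0285  0.0042  0.0298  0.032 ] [-0.0512 -0.0502 -0.0011]
 ear 729 [-0.028  -0.001   0.0282]
```

The bail is upright and the basket hasn't moved. I'll lift slowly and feel.

```bash
python3 -m inch '[0,0,0.2,0, 0,0,0.2,0, 0,0,0.2,0, 0,0,0.2,0, 0,0,0,0, 0,0,0,0]'
python3 -m inch '[0,0,0.3,0, 0,0,0.3,0, 0,0,0.4,0, 0,0,0,0, 0,0,0,0]'
python3 snap.py 9 wrist; python3 bar2.py 9 .144
```

```text
t: 12.85
tcp_pos: [0.5326, -0.0179, 0.263]
tool_rot: [-0.06, 0.998, 0.0, -0.0]
force: [0.0, 0.4, -3.8]
finger_gap: 0.2
t: 13.48
tcp_pos: [0.5328, -0.0179, 0.2734]
tool_rot: [-0.06, 0.998, -0.0, 0.0]
force: [0.2, -0.1, -5.0]
finger_gap: 0.196
[ 0.5328 -0.0179  0.2734] [-0.0596  0.9982 -0.      0.    ] 13.475 [-0.24  0.38  1.64 -0.    1.13 -1.93]
289 296 151 241
151 291 291 [-0.0505 -0.0014  0.144 ] 0.1004
159 289 295 [-0.0442 -0.0006  0.144 ] 0.1312
167 290 295 [-0.0379 -0.0002  0.144 ] 0.1387
175 290 295 [-3.15e-02 -1.00e-04  1.44e-01] 0.1465
183 290 295 [-2.51e-02 -1.00e-04  1.44e-01] 0.1464
191 290 295 [-0.0186 -0.      0.144 ] 0.1463
199 290 295 [-1.20e-02  1.00e-04  1.44e-01] 0.1464
207 289 295 [-0.0054 -0.0002  0.144 ] 0.1461
215 289 295 [ 1.30e-03 -1.00e-04  1.44e-01] 0.1456
223 289 295 [0.0081 0.     0.144 ] 0.1468
231 289 294 [ 0.0151 -0.0003  0.144 ] 0.1465
239 289 294 [ 0.0221 -0.0002  0.144 ] 0.1471
shank local [[-0.     -0.0099  0.137 ]]
```

View pics/wrist9.png

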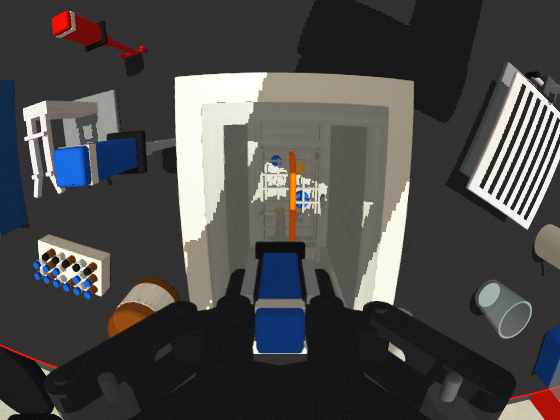

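Basket lifted: force −5.0 N against −1.5 N before. The bar is level. I'll keep raising smoothly.

```bash
python3 -m inch '[0,0,0.5,0, 0,0,0.8,0, 0,0,1,0, 0,0,1,0, 0,0,1,0, 0,0,1,0, 0,0,1,0, 0,0,0.6,0, 0,0,0.3,0]'
python3 -m inch '[0,0,0.5,0, 0,0,1,0, 0,0,1.2,0, 0,0,1.2,0, 0,0,1.2,0, 0,0,1.2,0, 0,0,1.2,0, 0,0,0.8,0, 0,0,0.4,0, 0,0,0,0, 0,0,0,0]'
python3 snap.py 10 wrist side
```

```text
t: 14.65
tcp_pos: [0.5329, -0.0179, 0.3457]
tool_rot: [-0.06, 0.998, -0.0, 0.0]
force: [0.2, -0.8, -5.5]
finger_gap: 0.195
t: 16.02
tcp_pos: [0.5326, -0.0178, 0.4318]
tool_rot: [-0.06, 0.998, 0.0, -0.001]
force: [-0.3, -0.4, -4.5]
finger_gap: 0.198
[ 0.5326 -0.0178  0.4317] [-5.960e-02  9.982e-01  2.000e-04 -6.000e-04] 16.075 [-0.24  0.24  1.39  0.    1.51 -1.93]
```

View pics/wrist10.png

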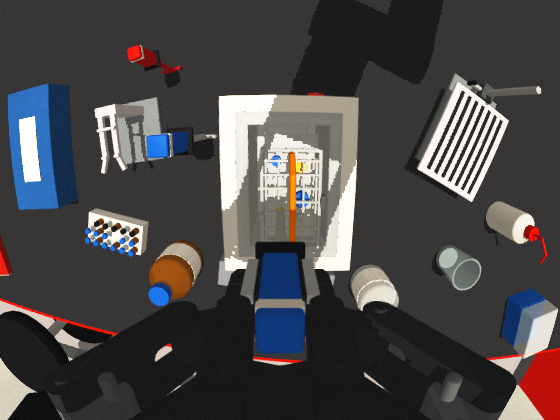

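View pics/side10.png

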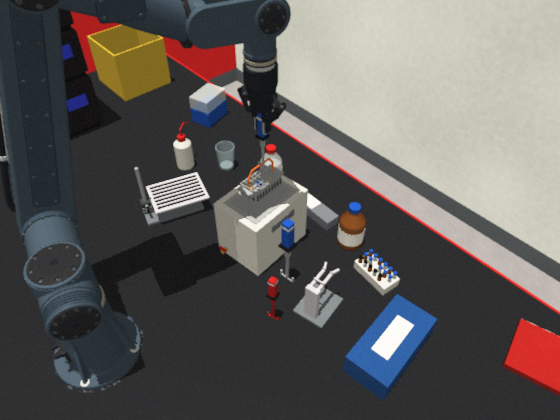

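Basket is clear of the rim and level. Now I'll refine the stage centre.

```bash
python3 - <<'E'
from h import *
V,U=np.mgrid[0:420,0:560]
yaw=np.radians(-17.83); ex=np.array([np.cos(yaw),np.sin(yaw)]); ey=np.array([-ex[1],ex[0]]); c=np.array([.438,.2925]); z0=.0577
def rep(name,P,z):
    l=np.stack([(P-c)@ex,(P-c)@ey],1)*1000
    mid=np.abs(l[:,1])<55; ml=np.abs(l[:,0])<70
    # per strip edges
    xs=[];xm=[]
    for y in range(-55,56,5):
        r=l[np.abs(l[:,1]-y)<2.5]
        if len(r)>5: xs.append(r[:,0].max()); xm.append(r[:,0].min())
    ya=[];yb=[]
    for x in range(-70,71,5):
        r=l[np.abs(l[:,0]-x)<2.5]
        if len(r)>5: ya.append(r[:,1].max()); yb.append(r[:,1].min())
    print(name,'x+',np.median(xs).round(1),'x-',np.median(xm).round(1),np.round(xm)[::3],'y+',np.median(ya).round(1),'y-',np.median(yb).round(1),'z',z.round(4))
for n,k in (('top',0),('side',0)):
    p,d=load(n,k); X=cloud(n,d)
    m=(np.abs(X[...,2]-z0)<.012)&(np.hypot(X[...,0]-c[0],X[...,1]-c[1])<.13)&(p.min(2)>110)
    P=np.array([ray(n,u,v,z0)[:2] for u,v in zip(U[m],V[m])]); rep(n,P,np.median(X[m][:,2]))
for k in (5,10):
    p,d,pos,rot=wload(k); W=wcloud(d,pos,rot)
    m=(np.abs(W[...,2]-z0)<.012)&(np.hypot(W[...,0]-c[0],W[...,1]-c[1])<.13)&(p.min(2)>110)
    P=wz(U[m],V[m],z0,pos,rot)[:,:2]; rep('w%d'%k,P,np.median(W[m][:,2]))
E
```

```text
Traceback (most recent call last):
  File "h.py", line 15, in ray
    m=optics.camera_model(n); K=np.array(m['mtx']); T=np.linalg.inv(np.array(m['camera_from_world']))
ValueError: time passes only in moves, steps and waits
```

```bash
python3 - <<'E'
s=open('h.py').read()
s=s.replace("from station import optics\n","from station import optics as _o\nclass _C:\n    c={}\n    def camera_model(self,n):\n        if n not in self.c: self.c[n]=_o.camera_model(n)\n        return self.c[n]\n    def snapshot(self,n): return _o.snapshot(n)\noptics=_C()\n",1)
open('h.py','w').write(s)
E
cat > stg.py <<'E'
from h import *
V,U=np.mgrid[0:420,0:560]
yaw=np.radians(-17.83); ex=np.array([np.cos(yaw),np.sin(yaw)]); ey=np.array([-ex[1],ex[0]]); c=np.array([.438,.2925]); z0=.0577
def rep(name,P,z):
    l=np.stack([(P-c)@ex,(P-c)@ey],1)*1000
    xs=[];xm=[];ya=[];yb=[]
    for y in range(-55,56,5):
        r=l[np.abs(l[:,1]-y)<2.5]
        if len(r)>5: xs.append(r[:,0].max()); xm.append(r[:,0].min())
    for x in range(-70,71,5):
        r=l[np.abs(l[:,0]-x)<2.5]
        if len(r)>5: ya.append(r[:,1].max()); yb.append(r[:,1].min())
    print(name,'x+',np.median(xs).round(1),'x-',np.median(xm).round(1),np.round(xm)[::3],'y+',np.median(ya).round(1),'y-',np.median(yb).round(1),'z',z.round(4))
for n,k in (('top',0),('side',0)):
    p,d=load(n,k); X=cloud(n,d)
    m=(np.abs(X[...,2]-z0)<.012)&(np.hypot(X[...,0]-c[0],X[...,1]-c[1])<.13)&(p.min(2)>110)
    P=np.array([ray(n,u,v,z0)[:2] for u,v in zip(U[m],V[m])]); rep(n,P,np.median(X[m][:,2]))
for k in (5,10):
    p,d,pos,rot=wload(k); W=wcloud(d,pos,rot)
    m=(np.abs(W[...,2]-z0)<.012)&(np.hypot(W[...,0]-c[0],W[...,1]-c[1])<.13)&(p.min(2)>110)
    P=wz(U[m],V[m],z0,pos,rot)[:,:2]; rep('w%d'%k,P,np.median(W[m][:,2]))
E
python3 stg.py
```

```text
top x+ 84.5 x- -84.5 [ -83.  -84. -103. -113. -114.  -83.  -83.  -84.] y+ 64.5 y- -64.7 z 0.0575
side x+ 81.2 x- -85.9 [ -87.  -86. -104.  -85.  -87.  -87.  -86.  -86.] y+ 61.1 y- -70.3 z 0.0574
w5 x+ 85.1 x- -83.9 [ -83.  -84. -101.  -84.  -83.  -85.  -83.  -83.] y+ 62.9 y- -66.8 z 0.0577
w10 x+ 84.6 x- -84.1 [ -84.  -84. -102.  -85.  -83.  -84.  -84.  -84.] y+ 63.0 y- -67.2 z 0.0577
```

Stage centre ≈ (0.4376, 0.2912), yaw −0.311, top at z ≈ 0.0577. Carry over gently, turning to the stage's yaw.

```bash
python3 -m inch '[-0.2,0.6,0,-0.01, -0.4,1.2,0,-0.02, -0.6,1.8,0,-0.03, -0.7,2.1,0,-0.03, -0.7,2.1,0,-0.03, -0.7,2.1,0,-0.03, -0.7,2.1,0,-0.03, -0.7,2.1,0,-0.03, -0.7,2.1,0,-0.03, -0.7,2.1,0,-0.03, -0.7,2.1,0,-0.03, -0.7,2.1,0,-0.03, -0.7,2.1,0,-0.03, -0.66,2.1,0,-0.03, -0.5,1.7,0,-0.02, -0.3,1.2,0,-0.01, -0.1,0.5,0,-0.01, 0,0.02,0,0, 0,0,0,0, 0,0,0,0]'
python3 -m inch '[0,0,0,0, 0,0,0,0, 0,0,0,0]'
python3 snap.py 11 wrist side top
```

```text
t: 18.62
tcp_pos: [0.4355, 0.2828, 0.4323]
tool_rot: [0.155, 0.988, -0.0, 0.0]
force: [0.7, -0.4, -5.2]
finger_gap: 0.196
t: 19.0
tcp_pos: [0.4353, 0.2832, 0.4323]
tool_rot: [0.155, 0.988, -0.0, -0.0]
force: [-0.5, -0.7, -5.0]
finger_gap: 0.194
[0.4352 0.2833 0.4323] [ 1.548e-01  9.879e-01 -1.000e-04 -0.000e+00] 19.1 [ 0.36  0.21  1.42 -0.    1.51 -0.9 ]
```

View pics/wrist11.png

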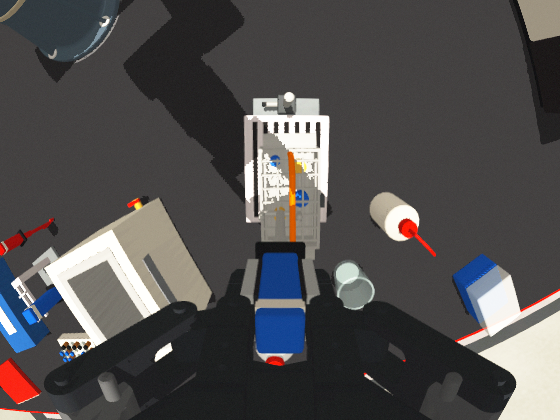

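View pics/side11.png

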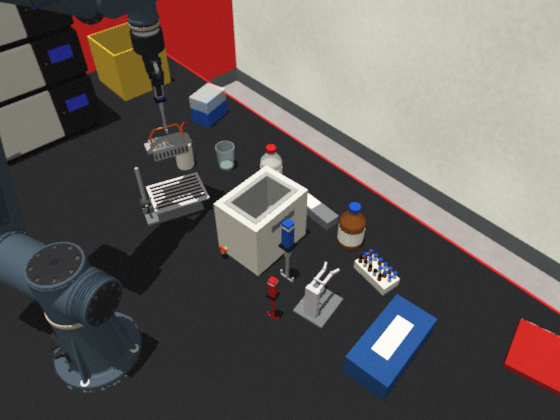

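```bash
cat > bst.py <<'E'
from h import *
import sys
k=sys.argv[1]
yaw=-.311; ex=np.array([np.cos(yaw),np.sin(yaw)]); ey=np.array([-ex[1],ex[0]]); c=np.array([.4376,.2912])
p,d,pos,rot=wload(k); W=wcloud(d,pos,rot); V,U=np.mgrid[0:420,0:560]; hsv=cv2.cvtColor(p,cv2.COLOR_RGB2HSV)
l=np.stack([(W[...,:2]-c)@ex,(W[...,:2]-c)@ey,W[...,2]],-1)
m=(hsv[...,0]<18)&(hsv[...,1]>140)&(hsv[...,2]>90)&(U>230)&(U<340)&(V>130)&(V<250)
zb=np.percentile(l[m][:,2],80); print('bar top z',zb)
r=m&(l[...,2]>zb-.006)
print('bar fit y=a x+b',np.polyfit(l[r][:,0],l[r][:,1],1), 'z slope',np.polyfit(l[r][:,0],l[r][:,2],1),'x',l[r][:,0].min(),l[r][:,0].max())
zl=zb-.0525-.034+.04
b=(np.abs(l[...,2]-zl)<.012)&(np.abs(l[...,0])<.08)&(np.abs(l[...,1])<.06)
print('lid z exp',zl,'y pct',np.percentile(l[b][:,1],[1,99]),'x',np.percentile(l[b][:,0],[1,99]),'med z',np.median(l[b][:,2]))
L=l[b]; A=np.c_[L[:,0],L[:,1],np.ones(len(L))]
print('lid plane slopes',np.linalg.lstsq(A,L[:,2],rcond=None)[0])
E
python3 bst.py 11; python3 bst.py 11 >/dev/null
```

```text
bar top z 0.3059229238717752
bar fit y=a x+b [0.03292282 0.00093965] z slope [-0.33524062  0.30506205] x -0.07219237189827614 0.02319882035636074
lid z exp 0.25942292387177524 y pct [-0.02837089  0.03117601] x [-0.06221631  0.06025843] med z 0.2559990538406771
lid plane slopes [ 0.03942319 -0.03342769  0.25609142]
```

Centred within about 1.5 mm and roughly level. Lowering, slowly at the end.

```bash
python3 -m inch '[0,0,-0.5,0, 0,0,-1,0, 0,0,-1.5,0, 0,0,-1.5,0, 0,0,-1.5,0, 0,0,-1.5,0, 0,0,-1.5,0, 0,0,-1.5,0, 0,0,-1.5,0, 0,0,-1.2,0, 0,0,-0.8,0, 0,0,-0.4,0, 0,0,0,0, 0,0,0,0]'
python3 -m inch '[0,0,-0.2,0, 0,0,-0.2,0, 0,0,-0.2,0, 0,0,-0.2,0, 0,0,-0.1,0, 0,0,-0.1,0, 0,0,0,0]'
python3 snap.py 12 wrist; python3 bst.py 12
```

```text
t: 20.9
tcp_pos: [0.4356, 0.2834, 0.2888]
tool_rot: [0.155, 0.988, 0.0, 0.001]
force: [-0.6, -0.8, -5.6]
finger_gap: 0.197
t: 21.78
tcp_pos: [0.4352, 0.2833, 0.2782]
tool_rot: [0.155, 0.988, -0.0, -0.0]
force: [-0.3, -0.5, -5.4]
finger_gap: 0.199
[0.4352 0.2833 0.2782] [ 1.548e-01  9.880e-01 -1.000e-04 -1.000e-04] 21.775 [ 0.36  0.35  1.66 -0.    1.13 -0.9 ]
bar top z 0.1517487866272331
bar fit y=a x+b [0.00542611 0.00075093] z slope [-0.34142103  0.15083645] x -0.07223437388495771 0.023074372286772834
lid z exp 0.10524878662723311 y pct [-0.02759651  0.03178483] x [-0.0622091   0.05926715] med z 0.1017569204862106
lid plane slopes [ 0.04684897 -0.02602132  0.10204378]
```

View pics/wrist12.png

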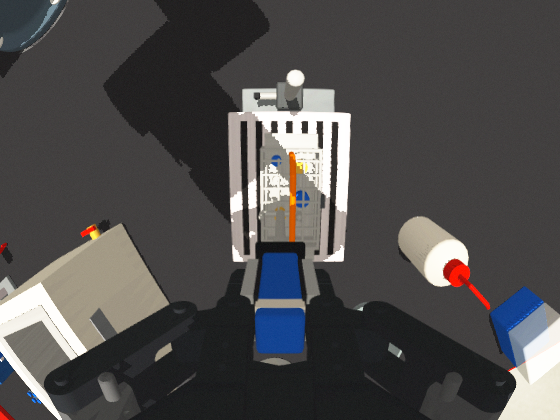

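```bash
python3 -m inch '[0.07,-0.13,-0.1,0, 0,0,-0.1,0, 0,0,-0.1,0, 0,0,-0.1,0, 0,0,-0.1,0, 0,0,0,0, 0,0,0,0]'
python3 -m inch '[0,0,-0.1,0, 0,0,-0.1,0, 0,0,-0.1,0, 0,0,0,0, 0,0,0,0]'
```

```text
t: 22.7
tcp_pos: [0.436, 0.282, 0.2733]
tool_rot: [0.155, 0.988, -0.0, 0.0]
force: [0.1, 0.4, -4.4]
finger_gap: 0.196
t: 23.32
tcp_pos: [0.4361, 0.2821, 0.2705]
tool_rot: [0.155, 0.988, 0.0, 0.0]
force: [0.1, -0.6, -2.8]
finger_gap: 0.196
```

```bash
python3 -m inch '[0,0,-0.1,0, 0,0,-0.1,0, 0,0,0,0, 0,0,0,0]'
python3 -m inch '[0,0,-0.1,0, 0,0,-0.1,0, 0,0,0,0, 0,0,0,0]'
python3 snap.py 13 wrist side; python3 bst.py 13
```

```text
t: 23.82
tcp_pos: [0.4361, 0.2821, 0.2684]
tool_rot: [0.155, 0.988, 0.0, 0.0]
force: [0.4, 0.3, -1.4]
finger_gap: 0.197
t: 24.32
tcp_pos: [0.436, 0.282, 0.2663]
tool_rot: [0.155, 0.988, -0.0, -0.0]
force: [-0.7, 0.0, -1.9]
finger_gap: 0.197
[0.436  0.282  0.2663] [0.1548 0.9879 0.     0.    ] 24.375 [ 0.36  0.37  1.68 -0.    1.1  -0.9 ]
bar top z 0.1444303059063325
bar fit y=a x+b [ 0.00313249 -0.00067782] z slope [-0.10280335  0.14389521] x -0.07115860937484013 0.022339661020883972
lid z exp 0.0979303059063325 y pct [-0.02905599  0.03051904] x [-0.06122016  0.05913002] med z 0.09425897090013086
lid plane slopes [ 0.04486978 -0.02056006  0.09456387]
```

View pics/wrist13.png

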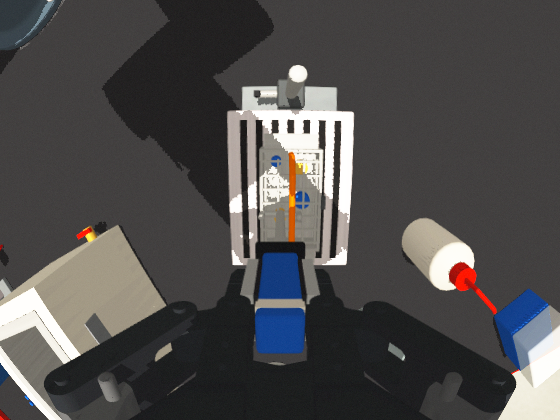

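It stands: force is back to the free value. Unhook: centre the gap on the bar, drop 14 mm so the tip is under the bar, move 20 mm to −y, then rise.

```bash
python3 -m inch '[0.06,0.19,0,0, 0,0,0,0, 0,0,-0.4,0, 0,0,-0.5,0, 0,0,-0.5,0, 0,0,0,0, 0,0,0,0]'
python3 -m inch '[-0.12,-0.38,0,0, -0.16,-0.48,0,0, -0.16,-0.48,0,0, -0.18,-0.57,0,0, 0,0,0,0, 0,0,0,0]'
python3 snap.py 14 wrist; python3 bst.py 14
```

```text
t: 25.3
tcp_pos: [0.4366, 0.2839, 0.2523]
tool_rot: [0.155, 0.988, -0.0, -0.0]
force: [-0.7, -0.2, -1.5]
finger_gap: 0.196
t: 26.05
tcp_pos: [0.4305, 0.2648, 0.2524]
tool_rot: [0.155, 0.988, 0.0, 0.0]
force: [0.1, -0.0, -0.9]
finger_gap: 0.199
[0.4305 0.2648 0.2524] [1.549e-01 9.879e-01 1.000e-04 1.000e-04] 26.05 [ 0.33  0.36  1.73  0.    1.05 -0.93]
bar top z 0.14431320089643263
bar fit y=a x+b [-0.00085131 -0.00083972] z slope [0.02449423 0.14362904] x -0.03604873926991364 0.024464354432089188
lid z exp 0.09781320089643264 y pct [-0.02870409  0.029828  ] x [-0.06114923  0.0640553 ] med z 0.09455604325067518
lid plane slopes [ 0.03920736 -0.03516655  0.09451856]
```

View pics/wrist14.png

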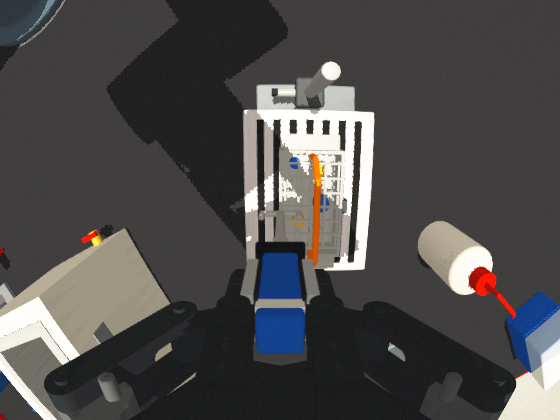

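Hook is free of the bar by 7 mm and the bar hasn't moved. Rise and head back to the stand.

```bash
python3 -m inch '[0,0,1,0, 0,0,2,0, 0,0,3,0, 0,0,4,0, 0,0,4,0, 0,0,1,0, 0,0,0,0]'
python3 -m inch '[0.6,-2,0,0.02, 1.2,-4,0,0.04, 1.2,-4,0,0.04, 1.2,-4,0,0.04, 1.2,-4,0,0.04, 1.2,-4,0,0.04, 1.2,-4,0,0.04, 1.2,-4,0,0.04, 1.2,-4,0,0.04, 1.2,-4,0,0.04, 1.2,-4,0,0.04, 1.2,-4,0,0.04, 1.2,-4,0,0.04, 0.7,-2.2,0,0.018, 0,0,0,0, 0,0,0,0]'
python3 snap.py 15 wrist top
```

```text
t: 26.98
tcp_pos: [0.4302, 0.2648, 0.4024]
tool_rot: [0.155, 0.988, 0.0, 0.0]
force: [0.6, 0.3, -1.4]
finger_gap: 0.196
t: 28.98
tcp_pos: [0.5867, -0.256, 0.4006]
tool_rot: [-0.103, 0.995, 0.001, -0.001]
force: [-0.8, 0.0, -0.9]
finger_gap: 0.197
[ 0.5868 -0.2558  0.4012] [-0.1038  0.9946  0.0011 -0.001 ] 29.025 [-0.59  0.43  1.18  0.    1.53 -2.36]
```

View pics/wrist15.png

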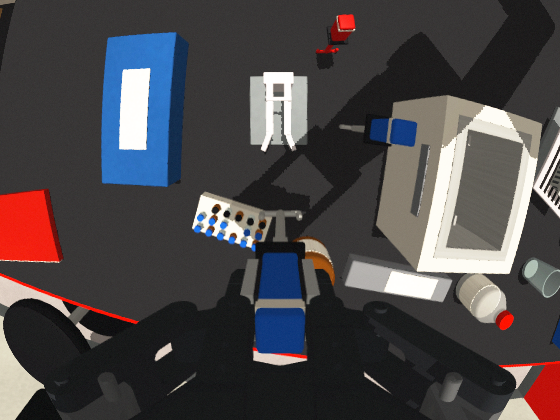

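View pics/top15.png

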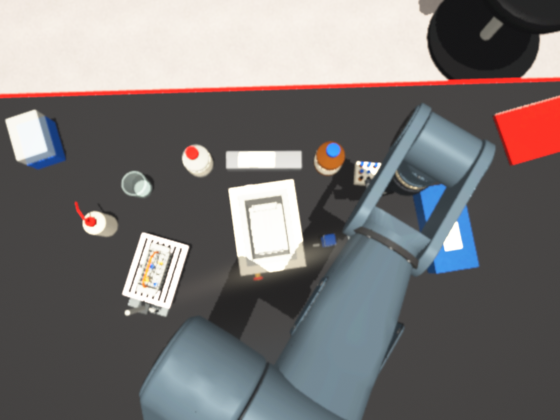

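```bash
python3 -m inch '[0.05,-0.1,-2,0, 0,0,-4,0, 0,0,-5,0, 0,0,-5,0, 0,0,-4,0, 0,0,-2.2,0, 0,0,-1,0, 0,0,0,0, 0,0,0,0, 0,0,0,0]'
python3 snap.py 16 wrist
```

```text
t: 30.32
tcp_pos: [0.5885, -0.2585, 0.1717]
tool_rot: [-0.103, 0.995, -0.001, 0.001]
force: [0.7, -0.5, -0.7]
finger_gap: 0.195
[ 0.5885 -0.2585  0.1717] [-1.035e-01  9.946e-01 -8.000e-04  1.000e-03] 30.325 [-0.59  0.64  1.46  0.    1.04 -2.37]
```

View pics/wrist16.png

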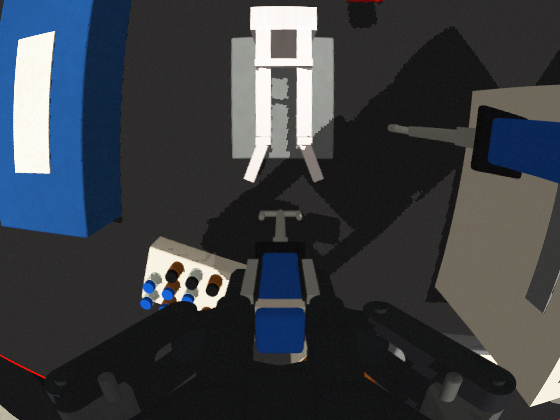

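```bash
python3 -m inch '[0,0,-0.2,-0.003, 0,0,0,0, 0,0,0,0]'
python3 - <<'E'
from station import manip
s=manip.sense(); print(s['tcp_pos'],s['tool_rot'],[.5032-s['tcp_pos'][0],-.2752-s['tcp_pos'][1]])
E
```

```text
t: 30.75
tcp_pos: [0.5878, -0.2582, 0.1682]
tool_rot: [-0.102, 0.995, 0.0, -0.0]
force: [-0.1, -0.2, -1.0]
finger_gap: 0.198
[ 0.58781336 -0.25820694  0.16824775] [-1.01875360e-01  9.94797169e-01  3.14247293e-05 -5.14652460e-05] [np.float64(-0.08461335873840026), np.float64(-0.01699305986075378)]
```

```bash
python3 -m inch '[-1,-0.2,0,0.006, -1.5,-0.3,0,0, -1.5,-0.3,0,0, -1.5,-0.3,0,0, -1.2,-0.25,0,0, 0,0,0,0]'
python3 -m inch '[-0.6,-0.13,0,0, -0.6,-0.12,0,0, -0.56,-0.1,0,0, 0,0,0,0, 0,0,0,0, 0,0,0,0]'
python3 snap.py 17 wrist
```

```text
t: 31.5
tcp_pos: [0.5198, -0.2719, 0.1684]
tool_rot: [-0.104, 0.995, 0.0, -0.0]
force: [1.1, 0.6, -0.9]
finger_gap: 0.192
t: 32.25
tcp_pos: [0.5035, -0.2752, 0.1683]
tool_rot: [-0.105, 0.994, -0.0, 0.0]
force: [-0.5, 0.2, -1.9]
finger_gap: 0.2
[ 0.5035 -0.2752  0.1683] [-1.050e-01  9.945e-01 -1.000e-04  1.000e-04] 32.25 [-0.69  0.57  1.64  0.    0.93 -2.48]
```

View pics/wrist17.png

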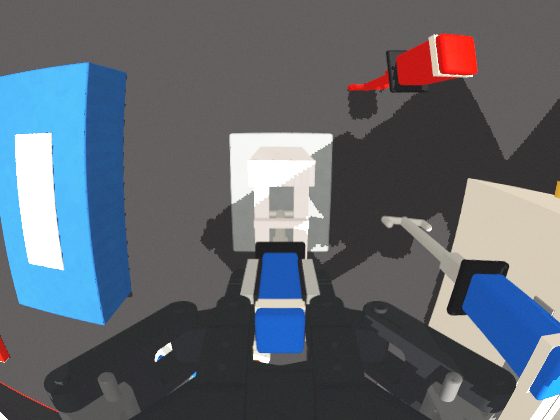

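Over the seat. Lower 14 mm by feel.

```bash
python3 -m inch '[-0.03,0,-0.4,0, 0,0,-0.4,0, 0,0,-0.3,0, 0,0,-0.1,0, 0,0,0,0, 0,0,0,0]'
python3 -m inch '[0,0,-0.1,0, 0,0,-0.1,0, 0,0,0,0, 0,0,0,0]'
```

```text
t: 33.05
tcp_pos: [0.503, -0.2753, 0.1564]
tool_rot: [-0.105, 0.994, -0.0, 0.0]
force: [-0.5, 1.4, -1.9]
finger_gap: 0.195
t: 33.55
tcp_pos: [0.503, -0.2752, 0.1545]
tool_rot: [-0.105, 0.994, -0.0, 0.0]
force: [-1.2, 0.1, 1.5]
finger_gap: 0.197
```

Force rose from −1.9 to +1.5 N at the original height: the collar is seated. Release.

```bash
python3 -m inch '[0,0,0,0, 0,0,0,0, 0,0,0,0, 0,0,0,0, 0,0,0,0, 0,0,0,0]' 60 -
python3 -m inch '[0,0,1,0, 0,0,3,0, 0,0,5,0, 0,0,6,0, 0,0,6,0, 0,0,4,0, 0,0,0,0, 0,0,0,0]' 60 -
python3 snap.py 18 wrist
```

```text
t: 34.3
tcp_pos: [0.503, -0.2752, 0.1543]
tool_rot: [-0.105, 0.994, -0.0, -0.0]
force: [0.3, 0.1, -0.1]
finger_gap: 0.602
t: 35.3
tcp_pos: [0.5024, -0.2747, 0.4039]
tool_rot: [-0.105, 0.994, 0.0, -0.0]
force: [-0.1, -0.3, -0.7]
finger_gap: 0.599
[ 0.5024 -0.2747  0.4039] [-1.049e-01  9.945e-01  4.000e-04 -4.000e-04] 35.3 [-0.7   0.32  1.35  0.    1.48 -2.48]
```

View pics/wrist18.png

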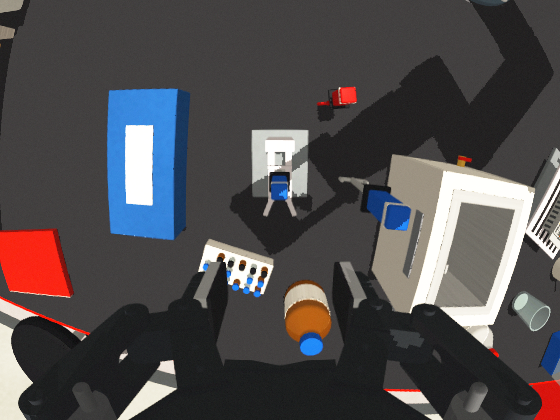

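```bash
python3 snap.py 19 side top; python3 - <<'E'
from h import *
p,d=load('side',19); q,e=load('top',19)
a=cv2.resize(p[160:330,130:360],None,fx=3.4,fy=3.4,interpolation=cv2.INTER_CUBIC); cv2.imwrite('pics/s19.png',a[:,:,::-1])
X=cloud('top',e); V,U=np.mgrid[0:420,0:560]
yaw=-.311; ex=np.array([np.cos(yaw),np.sin(yaw)]); ey=np.array([-ex[1],ex[0]]); c=np.array([.438,.2925])
l=np.stack([(X[...,:2]-c)@ex,(X[...,:2]-c)@ey,X[...,2]],-1)
b=(l[...,2]>.085)&(l[...,2]<.105)&(np.abs(l[...,0])<.08)&(np.abs(l[...,1])<.06); print('top: basket',np.percentile(l[b],[1,50,99],0).round(4))
b2=(l[...,2]>.075)&(np.abs(l[...,0])<.08)&(np.abs(l[...,1])<.06); print('all',np.percentile(l[b2],[1,99],0).round(4))
h=cv2.cvtColor(q,cv2.COLOR_RGB2HSV); m=(h[...,0]<18)&(h[...,1]>110)&(U>130)&(U<180)&(V>240)&(V<300)&(l[...,2]>.13); print('bar',np.median(l[m],0).round(4),m.sum())
p,d,pos,rot=wload(18); W=wcloud(d,pos,rot); hs=cv2.cvtColor(p,cv2.COLOR_RGB2HSV)
t=(hs[...,0]>100)&(hs[...,0]<130)&(hs[...,1]>120)&(U>265)&(U<295)&(V>165)&(V<210)&(W[...,2]>.178); print('rod top',W[t].mean(0).round(4),t.sum())
E
```

```text
[ 0.5022 -0.2746  0.4026] [-0.1049  0.9945  0.0014 -0.0013] 35.4 [-0.7   0.32  1.35  0.    1.48 -2.48]
top: basket [[-0.0604 -0.0294  0.0854]
 [ 0.0025 -0.0024  0.0931]
 [ 0.0658  0.0298  0.1013]]
all [[-0.0602 -0.0299  0.0754]
 [ 0.0656  0.029   0.146 ]]
bar [ 9.000e-03 -1.000e-04  1.413e-01] 33
rod top [ 0.5031 -0.2764  0.1835] 252
```

View pics/s19.png

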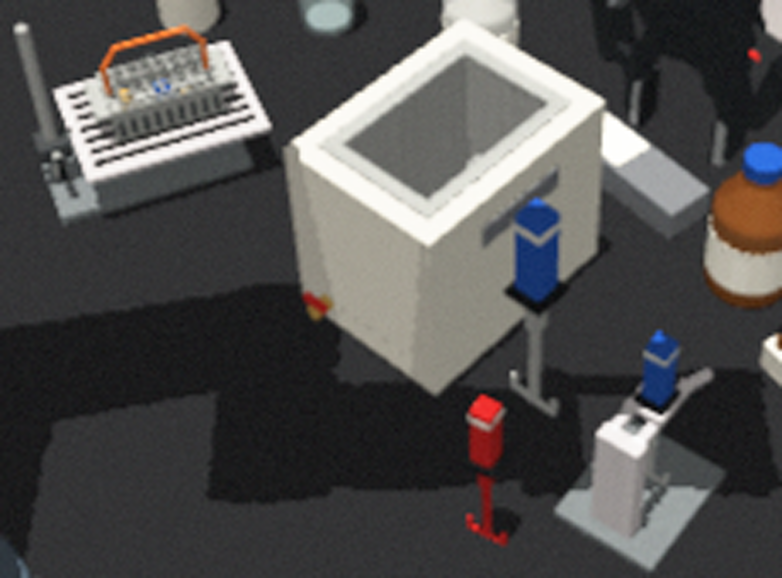

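```bash
python3 -m inch '[0,0,0,0, 0,0,0,0]'; python3 -c "
from station import job; print(job.sign_off())"
```

```text
t: 35.7
tcp_pos: [0.5029, -0.2751, 0.4036]
tool_rot: [-0.105, 0.994, 0.001, -0.001]
force: [0.0, -0.2, -0.4]
finger_gap: 0.604
the job is handed in; nothing more can be done
None
```

The basket is on the draining stage with its handle upright, the rod is back in the stand's fork, and I handed the job in at 35.7 s. I used the small blue rod from the fork; the taller blue rod and the red one were left alone.

- **Lift:** the handle leaned about 0.16 rad towards +y. I swung it upright with the hook tip, and the basket did not shift. I then lifted it out of the tank and carried it across, checking the tilt by eye.
- **Set down:** I lowered the basket until its weight came off the hook, then dropped the hook clear of the bar and drew it out sideways. The bar stayed upright.
- **Last checks:** the top camera put the basket about 2.5 mm off the plate's centre along x and about 0 along y, aligned with the stage. The rod's top is at 0.1835 m (expected 0.183), and within about 1 mm of where it hung at the start. The gripper was clear of everything.
- **Disagreements:** the wrist camera put the basket slightly to −x and the top camera slightly to +x, about 3 mm apart. A plane fitted to the lid sloped 0.02–0.05 rad, but it gave the same slopes with the basket standing on the plate, so they come from the fittings and depth noise rather than a tilt.
- **Not measured:** I judged from the pictures that the bystanders are where they started.

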